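# Pile up the battery modules under the controller and clip them down

### The arm

A 7-joint arm with a two-finger parallel gripper is mounted at the origin on the work surface. World frame = base frame: x ahead of the robot, y to its left, z up, the work surface at z = 0. Lengths are in m, angles in degrees, forces in N, time in s.
With the tool pointing down it reaches from about 0.425 to 0.875 m from the base axis. Payload 4.7 kg.
Tool frame: the origin (TCP) lies on the centre line of the jaws, within the pads' length; the fingertips stand 8 mm ahead of it and the grasp point (between the pads) lies 11 mm behind it; z points along the fingers, x is the direction in which the jaws open and shut, and the axes are right-handed (so a half turn about z gives the same grasp; the last joint's range is limited). The gripper opens to 87 mm and grips with 3 to 60 N. Pads are 19 mm wide; open, the fingers measure 117 mm over their backs; the gripper's body (75 mm by 190 mm) begins 51 mm behind the grasp point.
Start: joints at [64.406, 18.392, -4.016, 83.108, 1.295, 78.541, -3.26], TCP at [0.289, -0.582, 0.231] pointing down, gripper open.
Joint ranges: [-163.93, 163.93], [-17.29, 119.83], [-79.2, 71.16], [3.27, 140.29], [-89.18, 269.18], [5.43, 117.66], [-154.24, 154.24]. Speed limits (degrees/s): [147.25, 147.25, 180, 180, 180, 180, 180].

### API

Orientations are given as [roll, pitch, yaw] about the fixed x, y, z axes, in that order (R = Rz(yaw) Ry(pitch) Rx(roll)).
In Python, from cell import telemetry, read_camera, get_calibration, sign_off gives the robot as it stands. The module is installed in compiled form; this text tells all that it offers.
- The arm moves only by the tool carry_out, never from a script. Its arguments are lists of equal length, an entry for each row: "translation": the shift along the tool's x, y, z in cm, a list of three; "turn": the turn about the tool's z in rad; "gripper": the opening, from 0 (shut) to 1 (fully open). In form: {"translation": [[dx, dy, dz], ...], "turn": [turn, ...], "gripper": [gripper, ...]}. A call has 1 to 5 rows; each row is the pose to reach, as a shift and turn from the pose commanded when the call began, along the tool's axes at that moment; what a row does not reach only later rows make up. A row lasts 1/8 s, in which the tool goes at most 62.5 mm and 10.7 degrees, less where a joint would pass 70% of its speed; a pose out of reach is approached as far as the arm can. A call with a gripper value outside its range is refused whole. The fingers move at their own pace and stop on an object; "squeeze" is the grip in N (left out, the last holds). Time passes only in rows, so rows that repeat a pose let the fingers close. It gives the time, the measured TCP pose, the force and the opening at its end, in the units of the state.
- telemetry.get_obs(): the state, without advancing time (a new reading comes with each control period).
- read_camera(name): name is "scene" or "top" or "wrist"; returns the picture (384x512x3 uint8, red, green, blue); there is no depth.
- get_calibration(name): a dict with "fx", "fy", "cx", "cy" (pixels), "R" (3x3) and "t" (3): a world point X has camera coordinates R X + t. Camera axes: x right, y down, z forward; pixel columns grow to the right and rows downward; lengths in m; the calibration is good to about 2 mm. A picture is of the moment at which its call begins: read the wrist's pose just before it. get_calibration takes no time and is no camera call; for the wrist camera it gives the pose at the moment of the call.
- sign_off(): hands the job in, once; it reports no verdict.
The state is a dict: "time_s": time; "qpos": joint angles; "joint_velocities": joint speeds; "effort": joint torques, N m; "tool_pos": TCP position; "tool_rot": TCP orientation; "force": force on the tool from outside, world axes, zero at the start; "wrist_torque": the same for the moment, N m; "grip_width": finger opening in m.
Only numpy, scipy, OpenCV 4.12 (cv2) and the standard library are available. Lean on these libraries where they do the work, as an engineer would, in place of code of your own. Each camera call takes 0.05 s, during which the arm holds its last target.

### The job

Build the scooter's battery pack on the cradle: pile all the flat black battery modules that are there squarely on the cradle's pad, then lay the aluminium controller box squarely on top of them. Last, lower the spring clamp with its jaws either side of the upright post until it lies flat on the controller and let it clip onto the post; let go of everything and leave the other things on the bench where they are.

Things in the scene. Friction and masses are not known exactly. Their poses are not given: they have to be found in the camera images.
- cradle: Fixed assembly cradle: aluminium base plate 185 x 90 mm, 12 mm thick, with a black pad and an upright steel post. Origin on the bench under the pad's centre; x along the plate towards the post, z up.
- pad (a point): Centre of the top of the black rubber pad on the cradle, 14 mm above the bench. The pad is 120 (along cradle x) x 60 mm, the size of a module. Axes as the cradle's.
- post_top (a point): Top end of the cradle's plain steel post, 14 mm in diameter, which stands at 76 mm from the pad's centre along cradle x and reaches 170 mm above the bench.
- module1: Flat black plastic battery module with a pale label on top, 120 x 60 x 16 mm (x, y, z), about 0.15 to 0.3 kg. Three to five of the five alike modules are there (the others read None). Origin at the centre of the underside, z up.
- module2: Flat black plastic battery module with a pale label on top, 120 x 60 x 16 mm (x, y, z), about 0.15 to 0.3 kg. Three to five of the five alike modules are there (the others read None). Origin at the centre of the underside, z up.
- module3: Flat black plastic battery module with a pale label on top, 120 x 60 x 16 mm (x, y, z), about 0.15 to 0.3 kg. Three to five of the five alike modules are there (the others read None). Origin at the centre of the underside, z up.
- module4: Flat black plastic battery module with a pale label on top, 120 x 60 x 16 mm (x, y, z), about 0.15 to 0.3 kg. Three to five of the five alike modules are there (the others read None). Origin at the centre of the underside, z up.
- module5: Flat black plastic battery module with a pale label on top, 120 x 60 x 16 mm (x, y, z), about 0.15 to 0.3 kg. Three to five of the five alike modules are there (the others read None). Origin at the centre of the underside, z up.
- controller: Controller: plain cast aluminium box, 120 x 64 x 28 mm (x, y, z), 0.25 to 0.5 kg. Origin at the centre of the underside, z up.
- clamp: Peg-like spring clamp, 0.13 kg, lying flat, 34 mm high. Origin on its upright hinge axis (z, up), at the underside. Jaws point to +x, to 60 mm from the hinge; black handles to -x, to 75 mm. The frame is that of the +y half (jaw face at y = 7 mm); at opening q this half is turned by +(q - 0.15)/2 about z from the clamp's middle line, the other half by as much the other way.
- clamp_grip (a point): Where to squeeze the clamp's handles, across them: 50 mm behind the hinge on the +y half's x axis (so on the middle line when q = 0.15, 4 mm to its +y side at rest), 17 mm above the underside. There the handles measure 58 mm over their outsides at rest, 50 mm on the post and 33 mm fully squeezed, when their outer faces are parallel.
- clamp_bite (a point): Where the post belongs between the jaws: 42 mm in front of the hinge on the +y half's x axis (22 to 58 mm in front will do), 17 mm above the underside. There the jaws are 8 mm apart at rest and 29 mm fully squeezed; on the 14 mm post the jaw faces are parallel to x.
- clamp_jaw (a joint): Opening angle q of the clamp, rad: 0 shut (at rest), 0.15 when closed on the post, 0.5 fully squeezed (a hard stop). The spring always shuts the jaws: about 0.35 N m at 0 and 0.6 N m at 0.5, so 12 N on each handle 50 mm behind the hinge opens it fully.
- pliers: Pliers with green handles, 185 mm long; not part of the job, to be left alone. Origin at its underside.
- driver: Screwdriver; not part of the job, to be left alone. Origin at its underside.
- mug: White mug; not part of the job, to be left alone. Origin at its underside.
- screw_tray: Steel screw tray 120 x 90 x 25 mm; not part of the job, to be left alone. Origin at its underside.
- tape: Roll of black tape, 90 mm in diameter, 19 mm high; not part of the job, to be left alone. Origin at its underside.
Mind the look-alikes: they are no part of the job. Leave any blue or orange look-alike of the module3 alone.

How it is judged:
By the outcome, as a careful person would: the job done as asked, in the order asked, and still so for the second after the job is handed in, with the robot touching nothing.
Of module1, module2, module3, module4, module5 only 3 to 5 are there at a start; the rules pass over those that are not, and their reading is None.
At some moment in a run one of controller, clamp may be knocked a few centimetres aside while the robot is not near it.
It also fails if it takes over 210 s, if anything falls off the work surface, if the arm or the gripper's body presses on something with over 40 N, if the wrist force passes 120 N, or if a joint passes its speed limit or range.

## Working session

There is one attempt and no reset: what is moved stays moved. The work goes in short steps, Python scripts to look and compute and a tool call to move; the robot and the scene stay as the last step left them, time stands still between calls to the robot, and variables do not carry over. Pictures are saved under pics/ and viewed, and the job is handed in when it is done.

Besides the shell and the picture viewer there is one more tool, called after "Emit:" as a command line: name --pt "numbers of a row" for each row, then --argument value for the rest. carry_out: Moves the arm, as the interface text tells. Its arguments: {"type":"object","properties":{"translation":{"type":"array","items":{"type":"array","items":{"type":"number"}}},"turn":{"type":"array","items":{"type":"number"}},"gripper":{"type":"array","items":{"type":"number"}},"squeeze":{"type":"number"}},"required":["translation","turn","gripper"]}

```bash
mkdir -p pics; ls; python3 - <<'E'
from cell import telemetry, read_camera, get_calibration
import cv2
print(telemetry.get_obs())
for n in ["scene","top","wrist"]:
    im=read_camera(n); c=get_calibration(n)
    print(n,c)
    cv2.imwrite(f"pics/{n}0.png",im[:,:,::-1])
E
```

```text
pics
{'time_s': 0.0, 'qpos': array([64.40786397, 18.43905022, -4.01547188, 83.17658264,  1.29696148,
       78.54045571, -3.25837957]), 'joint_velocities': array([-0.05110044,  0.06443453,  0.04766771, -0.07212667,  0.04481146,
        0.07504542, -0.07664215]), 'effort': array([-6.54580867e-05, -4.91294789e+01, -4.04130695e-01, -3.12522089e+01,
       -6.39413833e-02,  4.38973715e-02,  1.72577943e-04]), 'tool_pos': array([ 0.28871159, -0.58174804,  0.22944689]), 'tool_rot': array([ 1.79992233e+02,  1.10734036e-01, -6.35961292e+01]), 'force': array([-0.37329367,  0.5094478 , -0.34651455]), 'wrist_torque': array([-0.01155336, -0.01172719,  0.00895635]), 'grip_width': 0.08714224299076659}
scene {'fx': 374.4620943716244, 'fy': 374.4620943716244, 'cx': 252.2004913344033, 'cy': 200.38234413042838, 'R': array([[-0.882085  ,  0.47102827,  0.00764383],
       [ 0.34253898,  0.65243607, -0.67601348],
       [-0.32340857, -0.59368304, -0.73684961]]), 't': array([ 0.48834038, -0.11770812,  1.43516054])}
top {'fx': 429.1718967601675, 'fy': 429.1718967601675, 'cx': 257.8082885865016, 'cy': 193.53290885551894, 'R': array([[ 0.01597472, -0.99978288,  0.01337915],
       [-0.99833366, -0.01669077, -0.05523875],
       [ 0.05545006, -0.01247443, -0.99838353]]), 't': array([-0.02155618,  0.55500875,  1.48897304])}
wrist {'fx': 272.52988632863014, 'fy': 272.52988632863014, 'cx': 255.42686720953384, 'cy': 191.48271856200043, 'R': array([[ 4.45805131e-01, -8.95129937e-01, -4.25783435e-04],
       [-8.60202941e-01, -4.28541780e-01,  2.76410641e-01],
       [-2.47605905e-01, -1.22859022e-01, -9.61039529e-01]]), 't': array([-0.65080968, -0.03254745,  0.39002776])}
```

View pics/scene0.png

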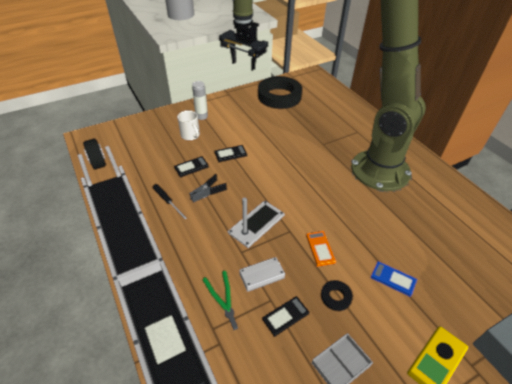

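View pics/top0.png

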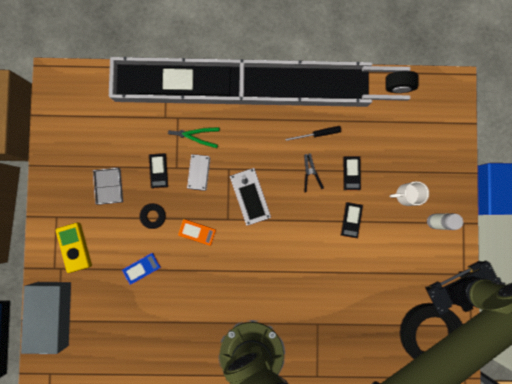

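View pics/wrist0.png

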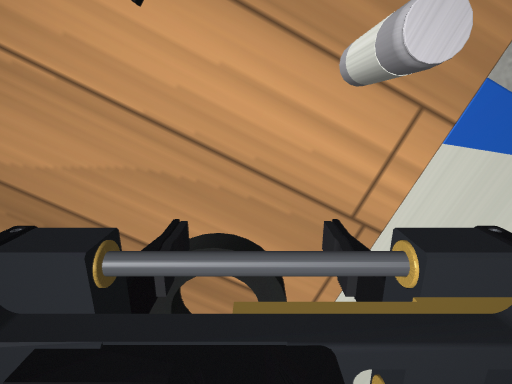

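The scene and top views show three black modules: top-view px (352,172), (352,220) and (158,170). The controller is at (198,172), the cradle at (250,197) and the clamp at (313,172). I'll measure them.

```bash
cat > h.py <<'E'
import numpy as np, cv2
from cell import telemetry, read_camera, get_calibration
def unproj(c,uv,z):
    uv=np.atleast_2d(uv).astype(float)
    d=np.c_[(uv[:,0]-c['cx'])/c['fx'],(uv[:,1]-c['cy'])/c['fy'],np.ones(len(uv))]@np.array(c['R'])
    o=-np.array(c['R']).T@np.array(c['t'])
    s=(z-o[2])/d[:,2]
    return o+d*s[:,None]
def proj(c,X):
    X=np.atleast_2d(X); p=X@np.array(c['R']).T+c['t']
    return np.c_[c['fx']*p[:,0]/p[:,2]+c['cx'],c['fy']*p[:,1]/p[:,2]+c['cy']]
def snap(n,name,crop=None,scale=1):
    c=get_calibration(n); im=read_camera(n)[:,:,::-1].copy()
    v=im
    if crop: x0,y0,x1,y1=crop; v=im[y0:y1,x0:x1]
    if scale!=1: v=cv2.resize(v,None,fx=scale,fy=scale,interpolation=cv2.INTER_CUBIC)
    cv2.imwrite('pics/'+name,v); np.save('pics/'+name+'.npy',im)
    return c,im
def wrap(a): return (a+180)%360-180
def go(x,y,z,yaw=None,half=True):
    """print tool-axis shift in cm and turn rad to reach pose"""
    o=telemetry.get_obs(); p=o['tool_pos']; w=o['tool_rot'][2]; a=np.radians(w)
    d=np.array([x,y,z])-p
    dx=d[0]*np.cos(a)+d[1]*np.sin(a); dy=d[0]*np.sin(a)-d[1]*np.cos(a)
    t=0
    if yaw is not None:
        t=wrap(yaw-w)
        if half: t=(t+90)%180-90
    print('t=%.2f pos %s yaw %.2f -> shift cm [%.2f, %.2f, %.2f] turn(rad, tool z down so neg yaw) %.4f rows>=%.1f/%.1f'%(o['time_s'],np.round(p,4),w,dx*100,dy*100,-d[2]*100,-np.radians(t),np.linalg.norm(d)/.0625,abs(t)/10.7),'q7',round(o['qpos'][6],1))
E
python3 - <<'E'
from h import *
im=cv2.imread('pics/top0.png'); 
v=cv2.resize(im[120:245,85:385],None,fx=2.6,fy=2.6,interpolation=cv2.INTER_CUBIC); cv2.imwrite('pics/topz.png',v)
c=get_calibration('top')
g=im.max(2)
for n,box,z in [('m1',(335,150,368,192),.016),('m2',(335,198,368,240),.016),('m3',(145,148,175,192),.016)]:
    x0,y0,x1,y1=box
    m=(g[y0:y1,x0:x1]<75).astype(np.uint8)
    pts=np.argwhere(m)[:,::-1]+[x0,y0]
    r=cv2.minAreaRect(pts.astype(np.float32)); b=cv2.boxPoints(r)
    W=unproj(c,b,z); print(n,r,W.mean(0).round(4),np.round(W[1:]-W[:-1],3).tolist())
g=im.min(2)
for n,box,z in [('ctl',(182,148,215,198),.028)]:
    x0,y0,x1,y1=box
    m=(g[y0:y1,x0:x1]>130).astype(np.uint8)
    pts=np.argwhere(m)[:,::-1]+[x0,y0]
    r=cv2.minAreaRect(pts.astype(np.float32)); b=cv2.boxPoints(r)
    W=unproj(c,b,z); print(n,r,W.mean(0).round(4),np.round(W[1:]-W[:-1],3).tolist())
for n,u,z in [('cradle',(250,197),.012),('clamp',(312,170),.03),('padctr',(253,205),.014)]: print(n,unproj(c,u,z))
E
```

```text
m1 ((351.5, 172.5), (33.0, 17.0), 90.0) [ 0.6351 -0.3415  0.016 ] [[0.001, -0.06, 0.0], [-0.117, -0.0, 0.0], [-0.001, 0.06, 0.0]]
m2 ((351.3108215332031, 219.63516235351562), (17.91948890686035, 33.04419708251953), 9.462322235107422) [ 0.4693 -0.3415  0.016 ] [[0.114, -0.019, 0.0], [-0.009, -0.062, 0.0], [-0.114, 0.019, 0.0]]
m3 ((158.0199432373047, 170.29867553710938), (33.45905685424805, 17.561016082763672), 86.18592071533203) [0.6311 0.3385 0.016 ] [[0.005, -0.061, 0.0], [-0.117, -0.011, 0.0], [-0.005, 0.061, 0.0]]
ctl ((197.69793701171875, 171.81741333007812), (18.051973342895508, 33.70869827270508), 6.709836959838867) [0.6269 0.198  0.028 ] [[0.117, -0.011, 0.0], [-0.006, -0.063, 0.0], [-0.117, 0.011, 0.0]]
cradle [[0.54283148 0.01469562 0.012     ]]
clamp [[ 0.63984119 -0.20000321  0.03      ]]
padctr [[0.51485941 0.00370133 0.014     ]]
```

View pics/topz.png

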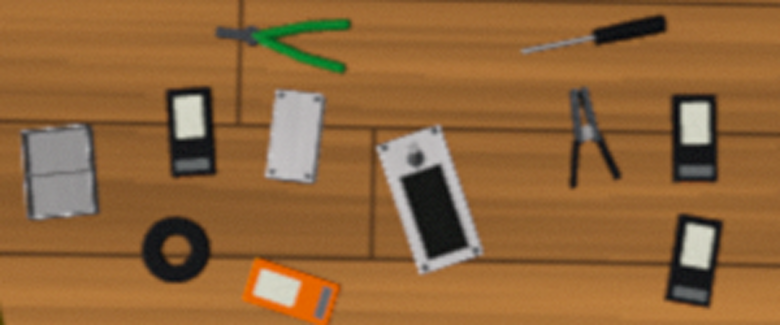

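```bash
python3 - <<'E'
from h import *
c=get_calibration('wrist');o=telemetry.get_obs();a=np.radians(o['tool_rot'][2])
C=-c['R'].T@c['t']; d=C-o['tool_pos']
print('cam offset tool xyz',d[0]*np.cos(a)+d[1]*np.sin(a),d[0]*np.sin(a)-d[1]*np.cos(a),-d[2])
print('tcp px',proj(c,o['tool_pos']))
G=unproj(c,[[256,192],[256,20],[20,20],[490,20],[256,210]],0.014)-o['tool_pos']
print(np.c_[G[:,0]*np.cos(a)+G[:,1]*np.sin(a),G[:,0]*np.sin(a)-G[:,1]*np.cos(a)])
t=get_calibration('top')
# estimate cradle pose: corners in zoom px
z=np.array([[376,146],[437,126],[481,255],[423,273]])/2.6+[85,120]
W=unproj(t,z,.012);print(W, W.mean(0)); e=(W[1]+W[0]-W[2]-W[3])/2; print(np.degrees(np.arctan2(e[1],e[0])),np.linalg.norm(e))
z=np.array([[402,177],[440,165],[470,249],[432,262]])/2.6+[85,120]
W=unproj(t,z,.014);print(W, W.mean(0)); e=(W[1]+W[0]-W[2]-W[3])/2; print(np.degrees(np.arctan2(e[1],e[0])),np.linalg.norm(e))
E
```

```text
cam offset tool xyz 0.0012644047073805086 -0.0774084519429568 -0.15382580673225751
tcp px [[253.3383182  242.80953915]]
[[ 0.00205169  0.02963945]
 [ 0.00165649 -0.18430544]
 [-0.28039659 -0.18398313]
 [ 0.2811384  -0.18462482]
 [ 0.0021015   0.05660802]]
[[ 0.61505466  0.087643    0.012     ]
 [ 0.64368962  0.00556403  0.012     ]
 [ 0.47007502 -0.05661683  0.012     ]
 [ 0.44465234  0.02110119  0.012     ]] [0.54336791 0.01442285 0.012     ]
20.514612409063886 0.1836553628466599
[[ 0.57347635  0.05165027  0.014     ]
 [ 0.59059096  0.00063408  0.014     ]
 [ 0.47790357 -0.04160521  0.014     ]
 [ 0.45963005  0.00923925  0.014     ]] [0.52540023 0.00497959 0.014     ]
20.489532603479574 0.12091648963718905
```

```bash
cat > g.py <<'E'
import sys
from h import *
a=[float(v) for v in sys.argv[1:]]
go(*a)
E
python3 g.py 0.64 -0.30 0.30 90
```

```text
t=0.15 pos [ 0.2888 -0.5819  0.2297] yaw -63.60 -> shift cm [-9.63, -43.99, -7.03] turn(rad, tool z down so neg yaw) 0.4608 rows>=7.3/2.5 q7 -3.3
```

Emit:
carry_out --pt "-1.2 -5.6 -1.5" --pt "-2.4 -11.2 -3" --pt "-3.6 -16.8 -4.5" --pt "-4.8 -22.4 -6" --pt "-6 -28 -7" --turn '[-0.18, -0.36, -0.54, -0.72, -0.9]' --gripper '[1, 1, 1, 1, 1]'

```text
time_s: 0.78
tool_pos: [0.5144, -0.4028, 0.3012]
tool_rot: [180.0, -0.0, -11.7]
force: [1.4, -0.2, -0.2]
grip_width: 0.087
```

```bash
python3 g.py 0.64 -0.30 0.30 90
```

```text
t=0.78 pos [ 0.5144 -0.4028  0.3012] yaw -11.70 -> shift cm [10.21, -12.61, 0.12] turn(rad, tool z down so neg yaw) 1.3666 rows>=2.6/7.3 q7 20.0
```

Emit:
carry_out --pt "2 -2.5 0" --pt "4 -5 0" --pt "6 -7.5 0" --pt "8 -10 0" --pt "10.2 -12.6 0.1" --turn '[-0.18, -0.36, -0.54, -0.72, -0.9]' --gripper '[1, 1, 1, 1, 1]'

```text
time_s: 1.4
tool_pos: [0.6397, -0.3016, 0.2992]
tool_rot: [-180.0, 0.0, 39.8]
force: [-0.1, 0.1, 0.1]
grip_width: 0.0871
```

Emit:
carry_out --pt "0 0 0" --pt "0 0 0" --pt "0 0 0" --pt "0 0 0" --pt "0 0 0" --turn '[-0.18, -0.36, -0.54, -0.72, -0.87]' --gripper '[1, 1, 1, 1, 1]'

```text
time_s: 2.02
tool_pos: [0.639, -0.302, 0.299]
tool_rot: [-180.0, -0.0, 89.7]
force: [0.6, -0.1, -0.1]
grip_width: 0.0867
```

```bash
python3 - <<'E'
from h import *
c,im=snap('wrist','w1.png')
go(.64,-.3,.3,90)
print(proj(c,[[.635,-.3415,.016],[.469,-.3415,.016],[.64,-.2,.03]]))
E
```

```text
t=2.08 pos [ 0.639  -0.3022  0.2989] yaw 89.91 -> shift cm [0.22, 0.10, -0.11] turn(rad, tool z down so neg yaw) -0.0016 rows>=0.0/0.0 q7 103.3
[[231.23216685 158.41054856]
 [227.9089275   44.0461324 ]
 [320.8782371  162.61653678]]
```

View pics/w1.png

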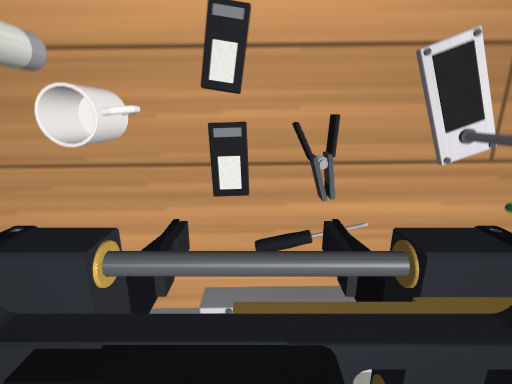

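The wrist view at t=2 s shows m2 at (226,45), m1 at (229,159), the clamp hinge at (322,162) and the cradle pad at (459,85), all upright and clear. I'll fit box models to them.

```bash
cat >> h.py <<'E'
from scipy.optimize import minimize
def hullmask(im,box,thr,dark=True,S=4):
    x0,y0,x1,y1=box
    g=im[y0:y1,x0:x1]; g=cv2.resize(g,None,fx=S,fy=S,interpolation=cv2.INTER_LINEAR)
    m=((g.max(2)<thr) if dark else (g.min(2)>thr)).astype(np.uint8)
    n,l,st,_=cv2.connectedComponentsWithStats(m)
    k=1+st[1:,4].argmax(); m=(l==k).astype(np.uint8)
    cs,_=cv2.findContours(m,cv2.RETR_EXTERNAL,cv2.CHAIN_APPROX_NONE)
    h=cv2.convexHull(np.vstack(cs)); out=np.zeros_like(m); cv2.fillConvexPoly(out,h,1)
    return out
def boxpoly(c,x,y,yaw,z0,dims):
    L,W,H=dims; a=np.radians(yaw); P=[]
    for sx in(-.5,.5):
        for sy in(-.5,.5):
            for z in (z0,z0+H):
                P.append([x+sx*L*np.cos(a)-sy*W*np.sin(a),y+sx*L*np.sin(a)+sy*W*np.cos(a),z])
    return proj(c,np.array(P))
def fitbox(c,im,box,x,y,yaw,z0,dims,thr=75,dark=True,S=4):
    m=hullmask(im,box,thr,dark,S)
    def cost(p):
        q=(boxpoly(c,p[0]/100,p[1]/100,p[2]*10,z0,dims)-[box[0],box[1]]+.5)*S-.5
        h=cv2.convexHull(q.astype(np.float32)); r=np.zeros_like(m)
        cv2.fillConvexPoly(r,np.round(h*256).astype(np.int32),1,shift=8)
        return float((r!=m).sum())/m.sum()
    r=minimize(cost,[x*100,y*100,yaw/10],method='Nelder-Mead',options=dict(initial_simplex=np.array([[x*100,y*100,yaw/10]]*4)+np.vstack([np.zeros(3),np.eye(3)]),xatol=1e-3,fatol=1e-5,maxiter=400))
    return round(r.x[0]/100,4),round(r.x[1]/100,4),round(r.x[2]*10,2),round(r.fun,3)
E
python3 - <<'E'
from h import *
c=get_calibration('wrist'); im=np.load('pics/w1.png.npy')
t=get_calibration('top'); ti=cv2.imread('pics/top0.png')
M=(.12,.06,.016)
print('m1',fitbox(c,im,(195,110,262,205),.635,-.3415,0,0,M), fitbox(t,ti,(335,150,368,192),.635,-.3415,0,0,M))
print('m2',fitbox(c,im,(190,0,262,100),.469,-.3415,-9.5,0,M),fitbox(t,ti,(335,198,368,240),.47,-.3415,-9,0,M))
print('m3',fitbox(t,ti,(145,148,175,192),.631,.3385,4,0,M))
print('ctl',fitbox(t,ti,(182,148,215,198),.627,.198,-5,0,(.12,.064,.028),130,False))
print('pad',fitbox(c,im,(428,35,495,135),.525,.005,20,.0139,(.12,.06,.0001)),fitbox(t,ti,(236,180,268,220),.525,.005,20,.0139,(.12,.06,.0001)))
E
```

```text
m1 (np.float64(0.6386), np.float64(-0.3455), np.float64(1.52), np.float64(0.036)) (np.float64(0.6346), np.float64(-0.344), np.float64(0.27), np.float64(0.07))
m2 (np.float64(0.4716), np.float64(-0.3475), np.float64(-8.29), np.float64(0.032)) (np.float64(0.4691), np.float64(-0.3438), np.float64(-8.75), np.float64(0.077))
m3 (np.float64(0.6305), np.float64(0.3397), np.float64(4.37), np.float64(0.067))
ctl (np.float64(0.6276), np.float64(0.1981), np.float64(-5.62), np.float64(0.099))
pad (np.float64(0.5299), np.float64(0.0048), np.float64(20.54), np.float64(0.033)) (np.float64(0.5282), np.float64(0.0084), np.float64(19.08), np.float64(0.135))
```

```bash
python3 g.py 0.685 -0.345 0.2 91
```

```text
t=2.08 pos [ 0.639  -0.3022  0.2989] yaw 89.91 -> shift cm [-4.28, 4.61, 9.89] turn(rad, tool z down so neg yaw) -0.0190 rows>=1.9/0.1 q7 103.3
```

Emit:
carry_out --pt "-2.1 2.3 4.5" --pt "-4.2 4.6 9.7" --pt "-4.2 4.6 9.9" --pt "-4.2 4.6 9.9" --turn '[0, -0.02, -0.02, -0.02]' --gripper '[1, 1, 1, 1]'

```text
time_s: 2.58
tool_pos: [0.6848, -0.3438, 0.2012]
tool_rot: [180.0, -0.0, 90.5]
force: [-0.2, -0.3, 0.9]
grip_width: 0.087
```

```bash
python3 - <<'E'
from h import *
go(.64,-.345,.1,91)
c,im=snap('wrist','w2.png')
print(boxpoly(c,.637,-.345,1,0,(.12,.06,.016)).round())
E
```

```text
t=2.58 pos [ 0.6848 -0.3438  0.2012] yaw 90.48 -> shift cm [-0.08, -4.48, 10.12] turn(rad, tool z down so neg yaw) -0.0091 rows>=1.8/0.0 q7 104.3
[[230.  84.]
 [229.  83.]
 [279.  84.]
 [281.  82.]
 [233. 180.]
 [232. 183.]
 [278. 180.]
 [279. 183.]]
```

View pics/w2.png

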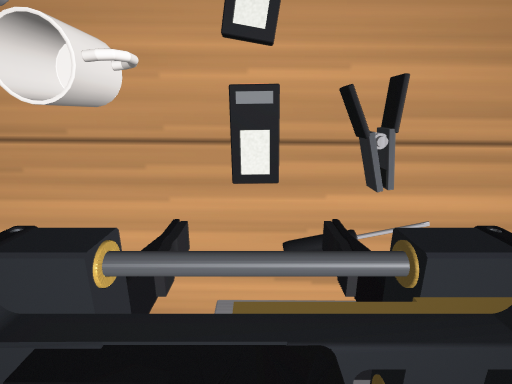

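m1 sits at (229–281, 84–184), on the predicted outline. The clamp hinge is at (381,141).

```bash
python3 - <<'E'
from h import *
c=get_calibration('wrist'); im=np.load('pics/w2.png.npy')
r=fitbox(c,im,(215,65,300,198),.637,-.345,1,0,(.12,.06,.016)); print(r)
go(r[0],r[1],.06,r[2]+90); go(r[0],r[1],.011,r[2]+90)
E
```

```text
(np.float64(0.6393), np.float64(-0.3461), np.float64(1.71), np.float64(0.019))
t=2.62 pos [ 0.6855 -0.3437  0.2031] yaw 90.52 -> shift cm [-0.20, -4.62, 14.31] turn(rad, tool z down so neg yaw) -0.0208 rows>=2.4/0.1 q7 104.3
t=2.62 pos [ 0.6855 -0.3437  0.2031] yaw 90.52 -> shift cm [-0.20, -4.62, 19.21] turn(rad, tool z down so neg yaw) -0.0208 rows>=3.2/0.1 q7 104.3
```

Emit:
carry_out --pt "-0.2 -3 5.5" --pt "-0.2 -4.6 11" --pt "-0.2 -4.6 16" --pt "-0.2 -4.6 18.9" --pt "-0.2 -4.6 18.9" --turn '[-0.01, -0.01, -0.01, -0.01, -0.01]' --gripper '[1, 1, 1, 1, 1]'

```text
time_s: 3.25
tool_pos: [0.6383, -0.3464, 0.0121]
tool_rot: [-180.0, 0.0, 91.1]
force: [-0.4, -0.0, 0.3]
grip_width: 0.0871
```

```bash
python3 g.py 0.639 -0.346 0.011 91
```

```text
t=3.25 pos [ 0.6383 -0.3464  0.0121] yaw 91.10 -> shift cm [0.04, 0.07, 0.11] turn(rad, tool z down so neg yaw) 0.0018 rows>=0.0/0.0 q7 103.1
```

Emit:
carry_out --pt "0 0 0.1" --pt "0 0 0.1" --pt "0 0 0.1" --pt "0 0 0.1" --pt "0 0 0.1" --turn '[0, 0, 0, 0, 0]' --gripper '[0.5, 0.5, 0.5, 0.5, 0.5]' --squeeze 25

```text
time_s: 3.88
tool_pos: [0.6394, -0.3467, 0.0118]
tool_rot: [179.9, 0.0, 91.1]
force: [-0.5, 1.0, 6.1]
grip_width: 0.0598
```

Emit:
carry_out --pt "0 0 -2" --pt "0 0 -7" --pt "0 0 -13" --pt "0 0 -19" --pt "0 0 -24" --turn '[0, 0, 0, 0, 0]' --gripper '[0.5, 0.5, 0.5, 0.5, 0.5]'

```text
time_s: 4.5
tool_pos: [0.6386, -0.3471, 0.254]
tool_rot: [179.9, 0.1, 91.1]
force: [0.4, -0.1, -2.6]
grip_width: 0.0598
```

```bash
python3 g.py 0.633 0.044 0.25 110.5
```

```text
t=4.50 pos [ 0.6386 -0.3471  0.254 ] yaw 91.09 -> shift cm [39.12, 0.18, 0.40] turn(rad, tool z down so neg yaw) -0.3387 rows>=6.3/1.8 q7 107.1
```

Emit:
carry_out --pt "5 0 0" --pt "11 0 0" --pt "17 0 0" --pt "23 0 0.2" --pt "29 0.1 0.4" --turn '[-0.05, -0.1, -0.2, -0.3, -0.34]' --gripper '[0.5, 0.5, 0.5, 0.5, 0.5]'

```text
time_s: 5.12
tool_pos: [0.6336, -0.0555, 0.2471]
tool_rot: [-180.0, 0.1, 110.7]
force: [0.3, 0.3, -3.0]
grip_width: 0.0594
```

```bash
python3 g.py 0.633 0.044 0.25 110.5
```

```text
t=5.12 pos [ 0.6336 -0.0555  0.2471] yaw 110.67 -> shift cm [9.33, 3.46, -0.29] turn(rad, tool z down so neg yaw) 0.0029 rows>=1.6/0.0 q7 102.1
```

Emit:
carry_out --pt "4.7 1.7 -0.2" --pt "9.3 3.5 -0.2" --pt "9.3 3.5 -0.2" --pt "9.3 3.5 -0.2" --turn '[0, 0, 0, 0]' --gripper '[0.5, 0.5, 0.5, 0.5]'

```text
time_s: 5.62
tool_pos: [0.6341, 0.0418, 0.2488]
tool_rot: [-180.0, 0.1, 110.6]
force: [-0.1, -0.9, -3.3]
grip_width: 0.0597
```

```bash
python3 - <<'E'
from h import *
c,im=snap('wrist','w3.png')
print(boxpoly(c,.53,.005,20.5,.0139,(.12,.06,.0001)).round())
o=telemetry.get_obs(); print(o['tool_pos'],o['tool_rot'])
E
```

```text
[[235.  34.]
 [235.  34.]
 [282.  35.]
 [282.  35.]
 [237. 131.]
 [237. 131.]
 [280. 131.]
 [280. 131.]]
[0.63429303 0.04067119 0.24858786] [-1.79962136e+02  8.31849527e-02  1.10485014e+02]
```

View pics/w3.png

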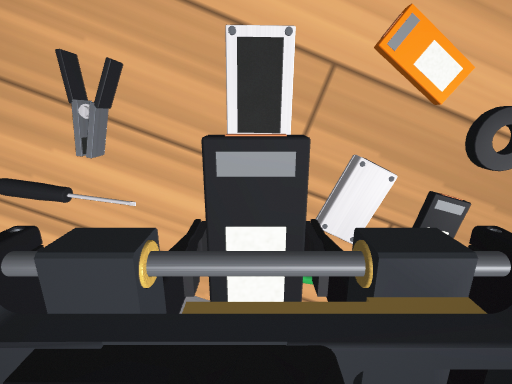

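```bash
cat >> h.py <<'E'
def edge(p,sgn):
    """subpixel location of largest gradient of 1d profile"""
    g=np.gradient(cv2.GaussianBlur(np.asarray(p,np.float32).reshape(-1,1),(1,3),0).ravel())*sgn
    k=int(g.argmax()); k=min(max(k,1),len(g)-2)
    a,b,c=g[k-1],g[k],g[k+1]; return k+.5*(a-c)/(a-2*b+c)
E
python3 - <<'E'
from h import *
im=np.load('pics/w3.png.npy').astype(float).mean(2)
c=get_calibration('wrist')
ex=np.array([np.cos(np.radians(20.5)),np.sin(np.radians(20.5))]);ey=np.array([-ex[1],ex[0]])
L=[];R=[]
for r in range(45,125,5):
    L.append([225+edge(im[r,225:250],-1),r]);R.append([270+edge(im[r,270:295],1),r])
L=np.array(L);R=np.array(R);Lw=unproj(c,L,.014);Rw=unproj(c,R,.014)
for w in(Lw,Rw):
    p=np.polyfit(w[:,0],w[:,1],1);print('yaw',np.degrees(np.arctan(p[0])),'lat',(w[:,:2]@ey).mean())
T=np.array([[x,20+edge(im[20:60,x],-1)] for x in range(242,278,4)]);Tw=unproj(c,T,.014)
print(T[:,1],'x end',(Tw[:,:2]@ex))
lat=((Lw[:,:2]@ey).mean()+(Rw[:,:2]@ey).mean())/2
xc=(Tw[:,:2]@ex).mean()+.06
print('width',(Lw[:,:2]@ey).mean()-(Rw[:,:2]@ey).mean(),'pad centre',xc*ex+lat*ey)
# held module near end, top edge
H=np.array([[x,120+edge(im[120:150,x],-1)] for x in range(215,300,6)]); print(H[:,1])
o=telemetry.get_obs(); Hw=unproj(c,H,o['tool_pos'][2]+.0042)
print('held: end at cradle-x minus tcp', (Hw[:,:2]-o['tool_pos'][:2])@ex)
E
```

```text
yaw 19.896695662334984 lat -0.21054137458704042
yaw 19.80215450168104 lat -0.15086370028837912
[36.29775238 36.2824173  36.30570221 36.49393463 36.49381638 36.49391937
 36.49397659 36.53517914 36.75994873] x end [0.44006756 0.44004828 0.44007303 0.44028588 0.44028394 0.44028225
 0.4402805  0.44032569 0.44058027]
width -0.059677674298661304 pad centre [0.53185127 0.00593132]
[134.2331543  134.21447754 135.95474243 133.18513489 135.77970886
 135.7828064  135.78837585 135.77859497 135.77890015 135.79928589
 135.9241333  133.14767456 134.28927612 134.20999146 134.22276306]
held: end at cradle-x minus tcp [-0.06296792 -0.06298148 -0.06206323 -0.06353261 -0.06216356 -0.06216564
 -0.06216641 -0.06217532 -0.06217888 -0.0621718  -0.06210931 -0.0635815
 -0.06298236 -0.06302794 -0.06302486]
```

```bash
python3 g.py 0.5343 0.0068 0.20 109.9
```

```text
t=5.67 pos [0.6343 0.0407 0.2486] yaw 110.49 -> shift cm [0.33, -10.55, 4.86] turn(rad, tool z down so neg yaw) 0.0102 rows>=1.9/0.1 q7 92.7
```

Emit:
carry_out --pt "0.1 -5.3 0" --pt "0.3 -10.6 0.5" --pt "0.3 -10.6 5" --pt "0.3 -10.6 10" --pt "0.3 -10.6 10" --turn '[0.01, 0.01, 0.01, 0.01, 0.01]' --gripper '[0.5, 0.5, 0.5, 0.5, 0.5]'

```text
time_s: 6.3
tool_pos: [0.5308, 0.0058, 0.1456]
tool_rot: [-179.6, -0.1, 109.9]
force: [-1.1, -0.3, -1.7]
grip_width: 0.0595
```

```bash
python3 g.py 0.5343 0.0068 0.0265 109.9
```

```text
t=6.30 pos [0.5308 0.0058 0.1456] yaw 109.85 -> shift cm [-0.02, 0.37, 11.91] turn(rad, tool z down so neg yaw) -0.0009 rows>=1.9/0.0 q7 98.1
```

Emit:
carry_out --pt "0 0.2 4" --pt "0 0.2 8" --pt "0 0.2 10.3" --pt "0 0.2 10.3" --pt "0 0.2 10.3" --turn '[0, 0, 0, 0, 0]' --gripper '[0.5, 0.5, 0.5, 0.5, 0.5]'

```text
time_s: 6.92
tool_pos: [0.5378, 0.0084, 0.0478]
tool_rot: [179.8, 0.1, 110.0]
force: [0.3, -0.2, -1.7]
grip_width: 0.0599
```

```bash
python3 g.py 0.5343 0.0068 0.0265 109.9
```

```text
t=6.92 pos [0.5378 0.0084 0.0478] yaw 109.96 -> shift cm [-0.03, -0.38, 2.13] turn(rad, tool z down so neg yaw) 0.0011 rows>=0.3/0.0 q7 92.3
```

Emit:
carry_out --pt "0 -0.3 1" --pt "0 -0.3 1" --pt "0 -0.3 1" --pt "0 -0.3 1" --turn '[0, 0, 0, 0]' --gripper '[0.5, 0.5, 0.5, 0.5]'

```text
time_s: 7.42
tool_pos: [0.5332, 0.0076, 0.0358]
tool_rot: [180.0, 0.0, 110.0]
force: [-0.1, -0.4, -1.7]
grip_width: 0.0599
```

```bash
python3 g.py 0.5343 0.0068 0.0265 109.9
```

```text
t=7.42 pos [0.5332 0.0076 0.0358] yaw 110.01 -> shift cm [-0.12, 0.08, 0.93] turn(rad, tool z down so neg yaw) 0.0020 rows>=0.2/0.0 q7 91.9
```

Emit:
carry_out --pt "-0.1 0.1 0.5" --pt "-0.1 0.1 0.9" --pt "-0.1 0.1 0.9" --pt "-0.1 0.1 0.9" --turn '[0, 0, 0, 0]' --gripper '[0.5, 0.5, 0.5, 0.5]'

```text
time_s: 7.92
tool_pos: [0.5342, 0.0071, 0.0264]
tool_rot: [-180.0, -0.0, 110.0]
force: [-0.4, 0.1, -3.1]
grip_width: 0.0599
```

```bash
python3 g.py 0.5343 0.0068 0.0258 109.9
```

```text
t=7.92 pos [0.5342 0.0071 0.0264] yaw 110.02 -> shift cm [-0.03, 0.00, 0.06] turn(rad, tool z down so neg yaw) 0.0021 rows>=0.0/0.0 q7 91.3
```

Emit:
carry_out --pt "0 0 0.06" --pt "0 0 0.06" --pt "0 0 0.06" --pt "0 0 0.06" --turn '[0, 0, 0, 0]' --gripper '[0.5, 1, 1, 1]'

```text
time_s: 8.43
tool_pos: [0.5345, 0.007, 0.0262]
tool_rot: [180.0, 0.0, 110.0]
force: [0.8, -0.9, 0.4]
grip_width: 0.0818
```

Emit:
carry_out --pt "0 0 -2" --pt "0 0 -8" --pt "0 0 -14" --pt "0 3 -18" --pt "0 6 -18" --turn '[0, 0, 0, 0, 0]' --gripper '[1, 1, 1, 1, 1]'

```text
time_s: 9.05
tool_pos: [0.5939, 0.0277, 0.2122]
tool_rot: [179.5, 0.3, 109.9]
force: [-0.1, -0.0, -0.8]
grip_width: 0.0874
```

Emit:
carry_out --pt "0 0 0" --pt "0 0 0" --turn '[0, 0]' --gripper '[1, 1]'

```text
time_s: 9.3
tool_pos: [0.59, 0.0277, 0.2063]
tool_rot: [-180.0, -0.0, 110.0]
force: [0.4, 0.0, 0.3]
grip_width: 0.0874
```

```bash
python3 - <<'E'
from h import *
c,im=snap('wrist','w4.png')
print(fitbox(c,im,(215,60,305,200),.532,.006,20,.014,(.12,.06,.016)))
E
python3 g.py 0.53 -0.35 0.25 82
```

```text
(np.float64(0.5335), np.float64(0.0059), np.float64(20.01), np.float64(0.02))
t=9.35 pos [0.5898 0.0274 0.206 ] yaw 110.02 -> shift cm [-33.41, -18.54, -4.40] turn(rad, tool z down so neg yaw) 0.4890 rows>=6.2/2.6 q7 94.0
```

View pics/w4.png

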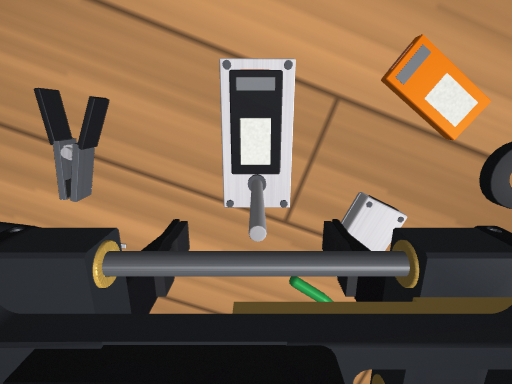

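```bash
python3 - <<'E'
from h import *
c=get_calibration('wrist'); im=np.load('pics/w4.png.npy').astype(float).mean(2)
ex=np.array([np.cos(np.radians(19.95)),np.sin(np.radians(19.95))]);ey=np.array([-ex[1],ex[0]])
def lat(x0,x1,s,z,rows):
    P=np.array([[x0+edge(im[r,x0:x1],s),r] for r in rows]); return np.median(unproj(c,P,z)[:,:2]@ey)
R=range(75,165,5)
a,b=lat(212,227,1,.012,R),lat(284,304,-1,.012,R); print('plate',a,b,a-b,(a+b)/2)
a,b=lat(224,240,-1,.030,R),lat(274,288,1,.030,R); print('mod',a,b,a-b,(a+b)/2)
print('base post',unproj(c,[257,184],.012)[0][:2]@ex, 'top',unproj(c,[258,233],.170),unproj(c,[258,233],.170)[0][:2]@ex,unproj(c,[258,233],.170)[0][:2]@ey)
E
```

```text
plate -0.2187054713879843 -0.1303866281705897 -0.08831884321739458 -0.174546049779287
mod -0.20695532081705803 -0.14676784499025175 -0.06018747582680628 -0.1768615829036549
base post 0.5793626350229734 top [[0.60205264 0.03289801 0.17      ]] 0.5771486980151672 -0.1744965224947076
```

Emit:
carry_out --pt "-5 -2 -2.5" --pt "-10 -5 -2.5" --pt "-16 -8 -2.5" --pt "-22 -11 -2.5" --pt "-28 -14 -2.5" --turn '[0.1, 0.2, 0.3, 0.4, 0.49]' --gripper '[1, 1, 1, 1, 1]'

```text
time_s: 9.98
tool_pos: [0.555, -0.2718, 0.2314]
tool_rot: [-180.0, 0.1, 81.7]
force: [0.4, -0.1, -0.4]
grip_width: 0.087
```

```bash
python3 g.py 0.52 -0.355 0.20 81.7
```

```text
t=9.97 pos [ 0.555  -0.2718  0.2314] yaw 81.73 -> shift cm [-8.73, -2.27, 3.14] turn(rad, tool z down so neg yaw) 0.0006 rows>=1.5/0.0 q7 97.0
```

Emit:
carry_out --pt "-5 -1.2 1.5" --pt "-8.7 -2.3 3.1" --pt "-8.7 -2.3 3.1" --pt "-8.7 -2.3 3.1" --turn '[0, 0, 0, 0]' --gripper '[1, 1, 1, 1]'

```text
time_s: 10.48
tool_pos: [0.5216, -0.3516, 0.2004]
tool_rot: [180.0, -0.0, 82.0]
force: [0.7, 0.9, -0.2]
grip_width: 0.087
```

```bash
python3 - <<'E'
from h import *
c,im=snap('wrist','w5.png')
q=boxpoly(c,.472,-.348,-8.3,0,(.12,.06,.016)); b=np.r_[q.min(0)-12,q.max(0)+12].astype(int); b[3]=min(b[3],212);b=b.tolist(); print(b)
r=fitbox(c,im,b,.472,-.348,-8.3,0,(.12,.06,.016)); print(r)
go(r[0],r[1],.011,r[2]+90)
E
```

```text
[214, 68, 290, 193]
(np.float64(0.4719), np.float64(-0.3461), np.float64(-8.69), np.float64(0.027))
t=10.53 pos [ 0.5223 -0.3509  0.2008] yaw 82.05 -> shift cm [-0.22, -5.06, 18.98] turn(rad, tool z down so neg yaw) 0.0130 rows>=3.1/0.1 q7 104.9
```

View pics/w5.png

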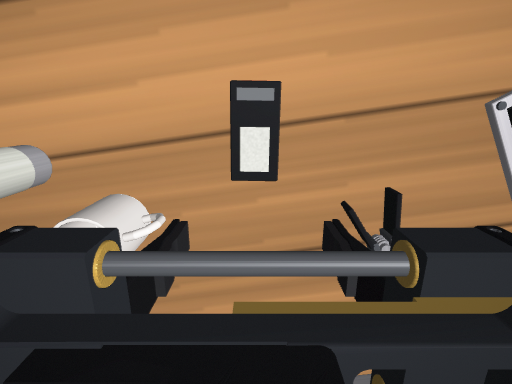

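m2 is alone at (231–281, 80–181). Descending to grasp it.

Emit:
carry_out --pt "-0.2 -3 5.5" --pt "-0.2 -5.1 11" --pt "-0.2 -5.1 16" --pt "-0.2 -5.1 18.7" --pt "-0.2 -5.1 18.7" --turn '[0.01, 0.01, 0.01, 0.01, 0.01]' --gripper '[1, 1, 1, 1, 1]'

```text
time_s: 11.15
tool_pos: [0.471, -0.3452, 0.0122]
tool_rot: [-179.9, -0.1, 81.5]
force: [0.3, 0.7, 0.7]
grip_width: 0.0871
```

Emit:
carry_out --pt "0 0 0.1" --pt "0 0 0.1" --turn '[0, 0]' --gripper '[1, 1]'

```text
time_s: 11.4
tool_pos: [0.4719, -0.3478, 0.0136]
tool_rot: [179.9, 0.1, 81.4]
force: [-0.3, 0.5, -0.1]
grip_width: 0.0873
```

```bash
python3 g.py 0.4719 -0.3461 0.0118 81.4
```

```text
t=11.40 pos [ 0.4719 -0.3478  0.0136] yaw 81.39 -> shift cm [0.17, -0.02, 0.18] turn(rad, tool z down so neg yaw) -0.0001 rows>=0.0/0.0 q7 102.5
```

Emit:
carry_out --pt "0.15 0 0.15" --pt "0.15 0 0.15" --pt "0.15 0 0.15" --pt "0.15 0 0.15" --pt "0.15 0 0.15" --turn '[0, 0, 0, 0, 0]' --gripper '[1, 0.5, 0.5, 0.5, 0.5]'

```text
time_s: 12.02
tool_pos: [0.4709, -0.3461, 0.0104]
tool_rot: [-180.0, -0.0, 81.4]
force: [-0.4, -0.2, 0.7]
grip_width: 0.0597
```

Emit:
carry_out --pt "0 0 -2" --pt "0 0 -6" --pt "0 0 -11" --pt "0 0 -16" --pt "0 0 -16" --turn '[0, 0, 0, 0, 0]' --gripper '[0.5, 0.5, 0.5, 0.5, 0.5]'

```text
time_s: 12.65
tool_pos: [0.4738, -0.3474, 0.1764]
tool_rot: [179.5, 0.3, 81.4]
force: [0.1, -0.0, -3.3]
grip_width: 0.0596
```

```bash
python3 g.py 0.5326 0.0074 0.17 110
```

```text
t=12.65 pos [ 0.4738 -0.3474  0.1764] yaw 81.38 -> shift cm [35.96, 0.50, 0.64] turn(rad, tool z down so neg yaw) -0.4995 rows>=5.8/2.7 q7 107.6
```

Emit:
carry_out --pt "5 0 -2.5" --pt "11 0 -4.5" --pt "17 0 -4.5" --pt "23 0.2 -4.5" --pt "29 0.4 -4.5" --turn '[-0.1, -0.2, -0.3, -0.4, -0.5]' --gripper '[0.5, 0.5, 0.5, 0.5, 0.5]'

```text
time_s: 13.28
tool_pos: [0.5177, -0.058, 0.215]
tool_rot: [-179.9, 0.0, 110.2]
force: [0.8, 0.6, -3.7]
grip_width: 0.0598
```

```bash
python3 g.py 0.5317 0.007 0.21 110
```

```text
t=13.28 pos [ 0.5177 -0.058   0.215 ] yaw 110.19 -> shift cm [5.62, 3.55, 0.50] turn(rad, tool z down so neg yaw) 0.0034 rows>=1.1/0.0 q7 109.3
```

Emit:
carry_out --pt "3 1.7 0" --pt "5.6 3.5 0.5" --pt "5.6 3.5 0.5" --pt "5.6 3.5 0.5" --pt "5.6 3.5 0.5" --turn '[0, 0, 0, 0, 0]' --gripper '[0.5, 0.5, 0.5, 0.5, 0.5]'

```text
time_s: 13.9
tool_pos: [0.5319, 0.0031, 0.2102]
tool_rot: [-180.0, 0.0, 109.9]
force: [0.9, -0.2, -2.1]
grip_width: 0.0598
```

```bash
cat >> h.py <<'E'
def held(name,top=.0045,cols=(225,290),rows=(118,152),save=True):
    """near end of held box along tool y relative to TCP"""
    c,im=snap('wrist',name); o=telemetry.get_obs(); g=im.astype(float).mean(2)
    a=np.radians(o['tool_rot'][2]); ty=np.array([np.sin(a),-np.cos(a)])
    H=np.array([[x,rows[0]+edge(g[rows[0]:rows[1],x],-1)] for x in range(cols[0],cols[1],5)])
    w=(unproj(c,H,o['tool_pos'][2]+top)[:,:2]-o['tool_pos'][:2])@ty
    print('rows',H[:,1].round(1),'end',np.median(w).round(4))
E
python3 -c "
from h import *
go(.5317,.007,.21,110)
held('w6.png')
"
```

```text
t=13.90 pos [0.5319 0.0031 0.2102] yaw 109.88 -> shift cm [0.38, 0.11, 0.02] turn(rad, tool z down so neg yaw) -0.0021 rows>=0.1/0.0 q7 100.4
rows [138.1 136.8 126.4 125.8 126.2 126.2 126.2 126.2 126.2 126.2 125.8 125.8
 137.1] end -0.0673
```

View pics/w6.png

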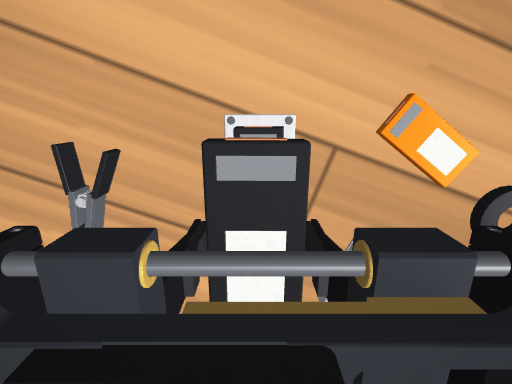

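```bash
python3 - <<'E'
from h import *
c=get_calibration('wrist');o=telemetry.get_obs();a=np.radians(o['tool_rot'][2]); ty=np.array([np.sin(a),-np.cos(a)])
for n,r0 in (('w3',None),('w6',None)):
    g=np.load(f'pics/{n}.png.npy').astype(float).mean(2)
    r=np.median([120+edge(g[120:150,x],-1) for x in list(range(210,224,2))+list(range(288,304,2))])
    top=.0042 if n=='w3' else .0053
    print(n,r,(unproj(c,[255,r],o['tool_pos'][2]+top)[0][:2]-o['tool_pos'][:2])@ty)
E
```

```text
w3 134.21497 -0.06297144187345786
w6 138.26982 -0.06091379847091354
```

```bash
python3 g.py .5306 .0067 .042 110
```

```text
t=13.95 pos [0.532  0.0032 0.2103] yaw 109.88 -> shift cm [0.38, -0.01, 16.83] turn(rad, tool z down so neg yaw) -0.0020 rows>=2.7/0.0 q7 100.4
```

Emit:
carry_out --pt "0.3 0 4" --pt "0.3 0 8" --pt "0.3 0 12" --pt "0.3 0 15" --pt "0.3 0 15" --turn '[0, 0, 0, 0, 0]' --gripper '[0.5, 0.5, 0.5, 0.5, 0.5]'

```text
time_s: 14.58
tool_pos: [0.529, 0.0065, 0.0583]
tool_rot: [-179.7, -0.1, 109.9]
force: [-0.1, -0.2, -2.5]
grip_width: 0.0596
```

Emit:
carry_out --pt "0 0 0" --pt "0 0 0" --pt "0 0 0" --turn '[0, 0, 0]' --gripper '[0.5, 0.5, 0.5]'

```text
time_s: 14.95
tool_pos: [0.532, 0.0073, 0.0616]
tool_rot: [179.9, 0.1, 110.0]
force: [0.1, -0.4, -3.2]
grip_width: 0.0599
```

```bash
python3 g.py .5306 .0067 .0415 110
```

```text
t=14.95 pos [0.532  0.0073 0.0616] yaw 109.99 -> shift cm [-0.01, -0.15, 2.01] turn(rad, tool z down so neg yaw) -0.0001 rows>=0.3/0.0 q7 92.4
```

Emit:
carry_out --pt "0 -0.1 1" --pt "0 -0.1 1.7" --pt "0 -0.1 1.7" --pt "0 -0.1 1.7" --pt "0 -0.1 1.7" --turn '[0, 0, 0, 0, 0]' --gripper '[0.5, 0.5, 0.5, 0.5, 0.5]'

```text
time_s: 15.58
tool_pos: [0.5304, 0.0072, 0.0436]
tool_rot: [180.0, 0.0, 110.0]
force: [-0.2, -0.7, -2.4]
grip_width: 0.0597
```

```bash
python3 g.py .5306 .0067 .0408 110
```

```text
t=15.57 pos [0.5304 0.0072 0.0436] yaw 110.01 -> shift cm [-0.05, 0.00, 0.28] turn(rad, tool z down so neg yaw) 0.0002 rows>=0.0/0.0 q7 91.4
```

Emit:
carry_out --pt "-0.05 0 0.15" --pt "-0.05 0 0.28" --pt "-0.05 0 0.28" --pt "-0.05 0 0.28" --turn '[0, 0, 0, 0]' --gripper '[0.5, 0.5, 0.5, 0.5]'

```text
time_s: 16.08
tool_pos: [0.5304, 0.0066, 0.0406]
tool_rot: [-180.0, 0.0, 110.0]
force: [-0.3, 0.1, -2.7]
grip_width: 0.0598
```

```bash
python3 g.py .5306 .0067 .0408 110
```

```text
t=16.07 pos [0.5304 0.0066 0.0406] yaw 110.01 -> shift cm [-0.00, 0.02, -0.02] turn(rad, tool z down so neg yaw) 0.0002 rows>=0.0/0.0 q7 91.3
```

Emit:
carry_out --pt "0 0 0.07" --pt "0 0 0.07" --pt "0 0 0.07" --pt "0 0 0.07" --pt "0 0 0.07" --turn '[0, 0, 0, 0, 0]' --gripper '[0.5, 0.5, 1, 1, 1]'

```text
time_s: 16.7
tool_pos: [0.5305, 0.0067, 0.0399]
tool_rot: [180.0, 0.0, 110.0]
force: [0.6, 0.4, 0.4]
grip_width: 0.0815
```

Emit:
carry_out --pt "0 0 -2" --pt "0 0 -8" --pt "0 0 -14" --pt "0 3 -16.5" --pt "0 6 -16.5" --turn '[0, 0, 0, 0, 0]' --gripper '[1, 1, 1, 1, 1]'

```text
time_s: 17.32
tool_pos: [0.5894, 0.0271, 0.2099]
tool_rot: [179.6, 0.2, 109.9]
force: [0.4, 0.2, 0.1]
grip_width: 0.0873
```

Emit:
carry_out --pt "0 0 0" --pt "0 0 0" --pt "0 0 0" --turn '[0, 0, 0]' --gripper '[1, 1, 1]'

```text
time_s: 17.7
tool_pos: [0.586, 0.0268, 0.205]
tool_rot: [-180.0, 0.0, 110.0]
force: [-0.2, 0.5, -0.1]
grip_width: 0.0872
```

```bash
cat > chk.py <<'E'
import sys
from h import *
n=sys.argv[1]; z0=float(sys.argv[2]); H=float(sys.argv[3])
c,im=snap('wrist',n)
g=im.astype(float).mean(2)
ex=np.array([np.cos(np.radians(19.95)),np.sin(np.radians(19.95))]);ey=np.array([-ex[1],ex[0]])
r=fitbox(c,im,(205,40,310,200),.5315,.006,20,z0,(.12,.06,H))
print(r,'ex %.4f lat %.4f'%(np.array(r[:2])@ex,np.array(r[:2])@ey)); go(0.69,.34,.2,94)
E
python3 chk.py w7.png .014 .032
```

```text
(np.float64(0.5313), np.float64(0.0056), np.float64(20.07), np.float64(0.026)) ex 0.5013 lat -0.1760
t=17.75 pos [0.5861 0.0267 0.205 ] yaw 109.99 -> shift cm [25.89, 20.47, 0.50] turn(rad, tool z down so neg yaw) 0.2790 rows>=5.3/1.5 q7 93.2
```

View pics/w7.png

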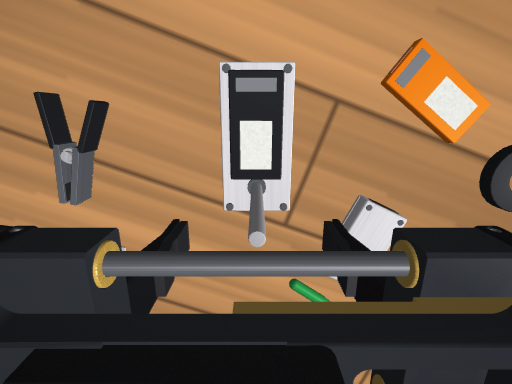

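The stack of two is at (230–282, 69–180), in line with the pad and post. Next is m3.

Emit:
carry_out --pt "5 4 -3" --pt "10 8 -3" --pt "15 12 -3" --pt "20 16 -3" --pt "24 19 -1" --turn '[0.06, 0.12, 0.18, 0.24, 0.28]' --gripper '[1, 1, 1, 1, 1]'

```text
time_s: 18.38
tool_pos: [0.6837, 0.3169, 0.2174]
tool_rot: [179.8, -0.0, 93.8]
force: [1.6, -0.9, 0.4]
grip_width: 0.0869
```

```bash
python3 g.py 0.685 .34 .2 94
```

```text
t=18.38 pos [0.6837 0.3169 0.2174] yaw 93.82 -> shift cm [2.30, 0.28, 1.74] turn(rad, tool z down so neg yaw) -0.0032 rows>=0.5/0.0 q7 52.1
```

Emit:
carry_out --pt "2 0.2 1.7" --pt "2 0.2 1.7" --pt "2 0.2 1.7" --turn '[0, 0, 0]' --gripper '[1, 1, 1]'

```text
time_s: 18.75
tool_pos: [0.6841, 0.3325, 0.1997]
tool_rot: [179.9, 0.1, 93.8]
force: [-0.2, -0.4, -0.3]
grip_width: 0.0871
```

```bash
python3 - <<'E'
from h import *
c,im=snap('wrist','w8.png')
q=boxpoly(c,.634,.341,4,0,(.12,.06,.016)); b=np.r_[q.min(0)-12,q.max(0)+12].astype(int); b[3]=min(b[3],212);b=b.tolist(); print(b)
r=fitbox(c,im,b,.634,.341,4,0,(.12,.06,.016)); print(r)
go(r[0],r[1],.011,r[2]+90)
E
```

```text
[228, 68, 304, 193]
(np.float64(0.635), np.float64(0.338), np.float64(5.68), np.float64(0.021))
t=18.80 pos [0.6844 0.3322 0.2002] yaw 93.76 -> shift cm [0.91, -4.90, 18.92] turn(rad, tool z down so neg yaw) -0.0335 rows>=3.1/0.2 q7 50.8
```

View pics/w8.png

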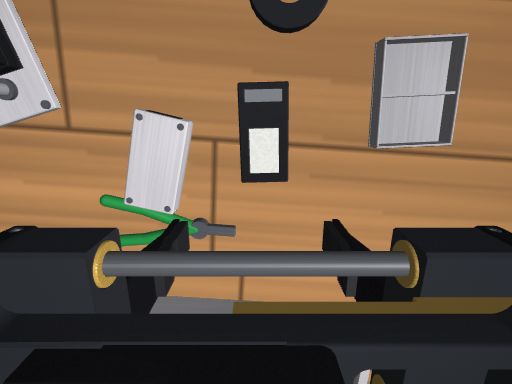

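m3 is at (238–289, 82–182), with the tray and controller well clear. Descending, and fitting the controller from the same picture.

Emit:
carry_out --pt "0.9 -3 5.5" --pt "0.9 -4.9 11" --pt "0.9 -4.9 16" --pt "0.9 -4.9 18.7" --pt "0.9 -4.9 18.7" --turn '[-0.03, -0.03, -0.03, -0.03, -0.03]' --gripper '[1, 1, 1, 1, 1]'

```text
time_s: 19.42
tool_pos: [0.6349, 0.3377, 0.0118]
tool_rot: [180.0, 0.1, 95.5]
force: [-0.2, 0.1, 0.3]
grip_width: 0.0867
```

Emit:
carry_out --pt "0 0 0.1" --pt "0 0 0.1" --pt "0 0 0.1" --turn '[0, 0, 0]' --gripper '[1, 1, 1]'

```text
time_s: 19.8
tool_pos: [0.6339, 0.3408, 0.0115]
tool_rot: [179.9, -0.0, 95.7]
force: [0.4, 0.0, 0.1]
grip_width: 0.0868
```

```bash
python3 g.py 0.635 .338 .0108 95.5
```

```text
t=19.80 pos [0.6339 0.3408 0.0115] yaw 95.67 -> shift cm [-0.29, 0.09, 0.07] turn(rad, tool z down so neg yaw) 0.0029 rows>=0.0/0.0 q7 45.4
```

Emit:
carry_out --pt "-0.2 0.1 0.07" --pt "-0.2 0.1 0.07" --pt "-0.2 0.1 0.07" --pt "-0.2 0.1 0.07" --pt "-0.2 0.1 0.07" --turn '[0, 0, 0, 0, 0]' --gripper '[1, 0.5, 0.5, 0.5, 0.5]'

```text
time_s: 20.42
tool_pos: [0.6346, 0.339, 0.01]
tool_rot: [-180.0, 0.0, 95.7]
force: [-0.1, -0.3, -0.1]
grip_width: 0.0595
```

Emit:
carry_out --pt "0 0 -2" --pt "0 0 -7" --pt "0 0 -13" --pt "0 0 -19" --pt "0 0 -20" --turn '[0, 0, 0, 0, 0]' --gripper '[0.5, 0.5, 0.5, 0.5, 0.5]'

```text
time_s: 21.05
tool_pos: [0.6361, 0.3412, 0.2173]
tool_rot: [179.5, -0.3, 95.7]
force: [0.8, 0.8, -2.3]
grip_width: 0.0598
```

```bash
python3 g.py .532 .007 .22 110; python3 - <<'E'
from h import *
c=get_calibration('wrist')
E
```

```text
t=21.05 pos [0.6361 0.3412 0.2173] yaw 95.70 -> shift cm [-32.22, -13.67, -0.27] turn(rad, tool z down so neg yaw) -0.2496 rows>=5.6/1.3 q7 50.0
```

Emit:
carry_out --pt "-5 -2.2 -0.5" --pt "-10.5 -4.5 -0.5" --pt "-16 -6.8 -0.5" --pt "-21.5 -9.2 -0.5" --pt "-27 -11.6 -0.4" --turn '[-0.05, -0.1, -0.15, -0.2, -0.25]' --gripper '[0.5, 0.5, 0.5, 0.5, 0.5]'

```text
time_s: 21.68
tool_pos: [0.5445, 0.0569, 0.2133]
tool_rot: [-179.9, 0.0, 110.1]
force: [0.7, -1.7, -2.1]
grip_width: 0.0596
```

```bash
python3 g.py .532 .007 .22 110
```

```text
t=21.68 pos [0.5445 0.0569 0.2133] yaw 110.11 -> shift cm [-4.25, -2.89, -0.67] turn(rad, tool z down so neg yaw) 0.0019 rows>=0.8/0.0 q7 92.5
```

Emit:
carry_out --pt "-3 -2 -0.5" --pt "-4.2 -2.9 -0.5" --pt "-4.2 -2.9 -0.5" --pt "-4.2 -2.9 -0.5" --turn '[0, 0, 0, 0]' --gripper '[0.5, 0.5, 0.5, 0.5]'

```text
time_s: 22.18
tool_pos: [0.5329, 0.0108, 0.2188]
tool_rot: [-180.0, -0.0, 110.1]
force: [-0.3, 0.9, -2.6]
grip_width: 0.0598
```

```bash
cat > held.py <<'E'
import sys
from h import *
n=sys.argv[1]; top=float(sys.argv[2])
c,im=snap('wrist',n);o=telemetry.get_obs();a=np.radians(o['tool_rot'][2]); ty=np.array([np.sin(a),-np.cos(a)])
g=im.astype(float).mean(2)
R=[120+edge(g[120:150,x],-1) for x in list(range(210,224,2))+list(range(288,304,2))]
r=np.median(R)
print(np.round(R,1),r,(unproj(c,[255,r],o['tool_pos'][2]+top)[0][:2]-o['tool_pos'][:2])@ty)
go(.532,.007,.06,110)
E
python3 held.py w9.png .006
```

```text
[137.2 137.2 137.2 137.2 137.2 137.2 137.3 137.8 137.7 137.7 137.7 137.7
 137.8 137.8 137.9] 137.72223 -0.06148798648403663
t=22.23 pos [0.533  0.0111 0.2189] yaw 110.14 -> shift cm [-0.35, -0.23, 15.89] turn(rad, tool z down so neg yaw) 0.0024 rows>=2.5/0.0 q7 99.4
```

View pics/w9.png

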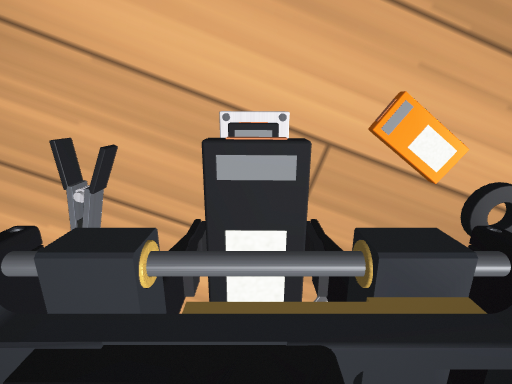

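Emit:
carry_out --pt "-0.35 -0.25 4" --pt "-0.35 -0.25 8" --pt "-0.35 -0.25 12" --pt "-0.35 -0.25 14.2" --pt "-0.35 -0.25 14.2" --turn '[0, 0, 0, 0, 0]' --gripper '[0.5, 0.5, 0.5, 0.5, 0.5]'

```text
time_s: 22.85
tool_pos: [0.5305, 0.0069, 0.0754]
tool_rot: [-179.8, -0.2, 110.2]
force: [-0.1, -0.1, -2.8]
grip_width: 0.0602
```

Emit:
carry_out --pt "0 0 0" --pt "0 0 0" --pt "0 0 0" --pt "0 0 0" --turn '[0, 0, 0, 0]' --gripper '[0.5, 0.5, 0.5, 0.5]'

```text
time_s: 23.35
tool_pos: [0.5323, 0.0052, 0.0776]
tool_rot: [180.0, 0.0, 110.0]
force: [0.4, -0.5, -3.0]
grip_width: 0.0601
```

```bash
python3 g.py .5316 .0071 .0575 110
```

```text
t=23.35 pos [0.5323 0.0052 0.0776] yaw 110.00 -> shift cm [0.20, 0.00, 2.01] turn(rad, tool z down so neg yaw) -0.0000 rows>=0.3/0.0 q7 92.7
```

Emit:
carry_out --pt "0.15 0 1" --pt "0.15 0 1.9" --pt "0.15 0 1.9" --pt "0.15 0 1.9" --pt "0.15 0 1.9" --turn '[0, 0, 0, 0, 0]' --gripper '[0.5, 0.5, 0.5, 0.5, 0.5]'

```text
time_s: 23.98
tool_pos: [0.5317, 0.0068, 0.0583]
tool_rot: [180.0, 0.0, 110.0]
force: [-0.2, -0.0, -1.6]
grip_width: 0.0595
```

```bash
python3 g.py .5316 .0071 .056 110
```

```text
t=23.98 pos [0.5317 0.0068 0.0583] yaw 110.01 -> shift cm [0.03, 0.00, 0.23] turn(rad, tool z down so neg yaw) 0.0002 rows>=0.0/0.0 q7 91.4
```

Emit:
carry_out --pt "0 0 0.15" --pt "0 0 0.25" --pt "0 0 0.25" --pt "0 0 0.25" --turn '[0, 0, 0, 0]' --gripper '[0.5, 0.5, 0.5, 0.5]'

```text
time_s: 24.48
tool_pos: [0.5316, 0.0067, 0.0559]
tool_rot: [-180.0, 0.0, 110.0]
force: [-1.4, -0.9, 2.3]
grip_width: 0.0596
```

```bash
python3 g.py .5316 .0071 .056 110
```

```text
t=24.48 pos [0.5316 0.0067 0.0559] yaw 110.01 -> shift cm [0.04, 0.02, -0.01] turn(rad, tool z down so neg yaw) 0.0001 rows>=0.0/0.0 q7 91.2
```

Contact is made (+2.3 N), so I'll release.

Emit:
carry_out --pt "0 0 0" --pt "0 0 0" --pt "0 0 0" --pt "0 0 0" --turn '[0, 0, 0, 0]' --gripper '[1, 1, 1, 1]'

```text
time_s: 24.98
tool_pos: [0.5315, 0.0068, 0.0555]
tool_rot: [180.0, -0.0, 110.0]
force: [-0.4, -0.2, -0.9]
grip_width: 0.0859
```

Emit:
carry_out --pt "0 0 -2" --pt "0 0 -8" --pt "0 0 -14" --pt "0 3 -15" --pt "0 6 -15" --turn '[0, 0, 0, 0, 0]' --gripper '[1, 1, 1, 1, 1]'

```text
time_s: 25.6
tool_pos: [0.5899, 0.0269, 0.2094]
tool_rot: [179.7, 0.2, 109.9]
force: [-1.4, 0.5, 0.7]
grip_width: 0.0869
```

Emit:
carry_out --pt "0 0 0" --pt "0 0 0" --pt "0 0 0" --turn '[0, 0, 0]' --gripper '[1, 1, 1]'

```text
time_s: 25.98
tool_pos: [0.5871, 0.0269, 0.2058]
tool_rot: [-180.0, 0.0, 110.0]
force: [-0.0, 0.2, -0.6]
grip_width: 0.0866
```

```bash
python3 chk.py w10.png .014 .048; python3 - <<'E'
from h import *
c,im=snap('top','t2.png',(80,110,390,270),2.5)
print('ctl',fitbox(c,im,(182,148,215,198),.627,.198,-5,0,(.12,.064,.028),130,False))
go(.68,.2,.22,85)
E
```

```text
(np.float64(0.5319), np.float64(0.0057), np.float64(19.65), np.float64(0.022)) ex 0.5019 lat -0.1761
t=26.02 pos [0.5873 0.0268 0.2058] yaw 109.99 -> shift cm [25.92, 20.36, 0.58] turn(rad, tool z down so neg yaw) 0.2791 rows>=5.3/1.5 q7 92.3
ctl (np.float64(0.6786), np.float64(0.2128), np.float64(-8.35), np.float64(0.073))
t=26.07 pos [0.5874 0.0268 0.2058] yaw 109.98 -> shift cm [13.11, 14.63, -1.42] turn(rad, tool z down so neg yaw) 0.4361 rows>=3.2/2.3 q7 92.3
```

View pics/w10.png

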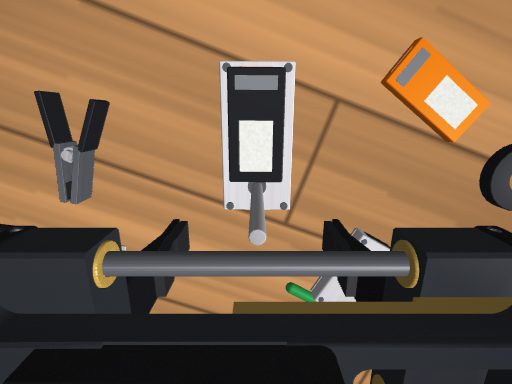

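View pics/t2.png

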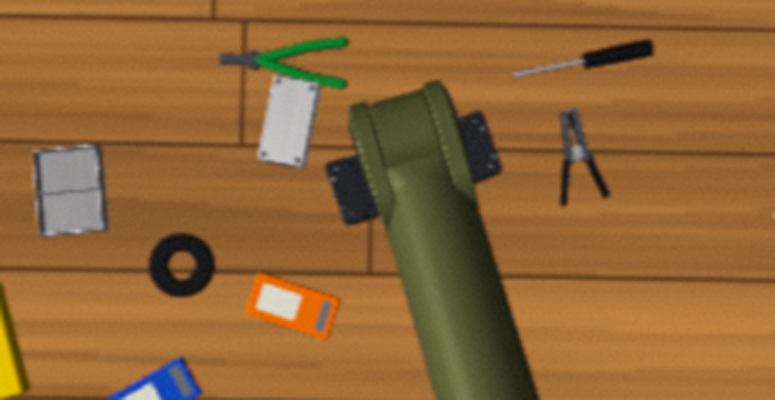

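The three-module stack is aligned: ex .5019, lat -.1761, yaw 19.65. The controller has been knocked about 5 cm towards the pliers and is now at zoomed px (289,120). I'll take a closer look.

```bash
python3 g.py .73 .205 .22 82
```

```text
t=26.07 pos [0.5874 0.0268 0.2058] yaw 109.98 -> shift cm [11.87, 19.50, -1.42] turn(rad, tool z down so neg yaw) 0.4884 rows>=3.7/2.6 q7 92.3
```

Emit:
carry_out --pt "3 4.8 -1.4" --pt "6 9.7 -1.4" --pt "9 14.6 -1.4" --pt "11.9 19.5 -1.4" --pt "11.9 19.5 -1.4" --turn '[0.1, 0.2, 0.3, 0.4, 0.49]' --gripper '[1, 1, 1, 1, 1]'

```text
time_s: 26.7
tool_pos: [0.7296, 0.2122, 0.2169]
tool_rot: [-179.8, -0.2, 82.2]
force: [-0.3, 0.7, 0.3]
grip_width: 0.0871
```

Emit:
carry_out --pt "0 0 0" --pt "0 0 0" --pt "0 0 0" --turn '[0, 0, 0]' --gripper '[1, 1, 1]'

```text
time_s: 27.08
tool_pos: [0.7305, 0.2042, 0.2202]
tool_rot: [179.9, 0.0, 81.9]
force: [-0.5, 0.3, 0.7]
grip_width: 0.0869
```

```bash
python3 - <<'E'
from h import *
go(.66,.2,.02,82)
c,im=snap('wrist','w11.png')
for D in [(.12,.064,.028)]:
  r=fitbox(c,im,(190,30,330,215),.67,.205,-8,0,D,130,False); print(r,boxpoly(c,r[0],r[1],r[2],0,D).round())
E
```

```text
t=27.07 pos [0.7305 0.2042 0.2202] yaw 81.88 -> shift cm [-1.41, -6.92, 20.02] turn(rad, tool z down so neg yaw) -0.0021 rows>=3.4/0.0 q7 50.1
(np.float64(0.6791), np.float64(0.2083), np.float64(-9.69), np.float64(0.035)) [[229.  81.]
 [227.  79.]
 [279.  83.]
 [281.  80.]
 [229. 173.]
 [227. 178.]
 [275. 175.]
 [276. 179.]]
```

View pics/w11.png

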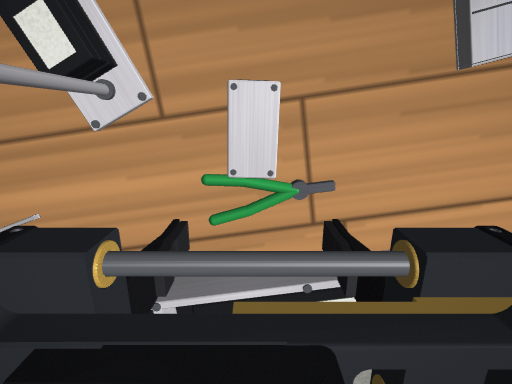

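The controller is at (228–280, 80–178) with its far end against the pliers' handle, and both its sides are free. Grasping it across the middle.

```bash
python3 g.py .677 .2085 .03 81.2
```

```text
t=27.12 pos [0.7305 0.2044 0.2202] yaw 81.88 -> shift cm [-0.35, -5.35, 19.02] turn(rad, tool z down so neg yaw) 0.0119 rows>=3.2/0.1 q7 50.1
```

Emit:
carry_out --pt "-0.3 -3 5.5" --pt "-0.3 -5.4 11" --pt "-0.3 -5.4 15" --pt "-0.3 -5.4 15" --pt "-0.3 -5.4 15" --turn '[0.01, 0.01, 0.01, 0.01, 0.01]' --gripper '[1, 1, 1, 1, 1]'

```text
time_s: 27.75
tool_pos: [0.6779, 0.2104, 0.0718]
tool_rot: [179.9, -0.1, 81.3]
force: [0.6, 0.3, 0.1]
grip_width: 0.0869
```

Emit:
carry_out --pt "0 0 0" --pt "0 0 0" --pt "0 0 0" --pt "0 0 0" --turn '[0, 0, 0, 0]' --gripper '[1, 1, 1, 1]'

```text
time_s: 28.25
tool_pos: [0.6766, 0.2104, 0.0698]
tool_rot: [180.0, 0.0, 81.4]
force: [-0.4, 0.5, 0.1]
grip_width: 0.0871
```

```bash
python3 g.py .677 .2085 .012 81.2
```

```text
t=28.25 pos [0.6766 0.2104 0.0698] yaw 81.36 -> shift cm [-0.18, 0.07, 5.78] turn(rad, tool z down so neg yaw) 0.0028 rows>=0.9/0.0 q7 44.2
```

Emit:
carry_out --pt "-0.2 0 3" --pt "-0.2 0 5.5" --pt "-0.2 0 5.7" --pt "-0.2 0 5.7" --pt "-0.2 0 5.7" --turn '[0, 0, 0, 0, 0]' --gripper '[1, 1, 1, 1, 1]'

```text
time_s: 28.88
tool_pos: [0.6768, 0.209, 0.0137]
tool_rot: [179.9, -0.0, 81.4]
force: [-0.2, -0.0, -0.6]
grip_width: 0.0872
```

Emit:
carry_out --pt "0 0 0" --pt "0 0 0" --pt "0 0 0" --pt "0 0 0" --pt "0 0 0" --turn '[0, 0, 0, 0, 0]' --gripper '[1, 0.5, 0.5, 0.5, 0.5]' --squeeze 35

```text
time_s: 29.5
tool_pos: [0.6762, 0.2083, 0.0126]
tool_rot: [180.0, 0.0, 81.4]
force: [0.3, -1.0, 1.0]
grip_width: 0.064
```

Gripped at 64.0 mm. Lifting.

Emit:
carry_out --pt "0 -0.3 -1.5" --pt "0 -0.6 -6" --pt "0 -0.6 -12" --pt "0 -0.6 -18" --pt "0 -0.6 -22" --turn '[0, 0, 0, 0, 0]' --gripper '[0.5, 0.5, 0.5, 0.5, 0.5]'

```text
time_s: 30.12
tool_pos: [0.6702, 0.2101, 0.2365]
tool_rot: [179.8, -0.1, 81.4]
force: [-0.2, 0.4, -3.5]
grip_width: 0.0636
```

```bash
python3 g.py .533 .007 .24 110
```

```text
t=30.12 pos [0.6702 0.2101 0.2365] yaw 81.40 -> shift cm [-22.13, -10.53, -0.35] turn(rad, tool z down so neg yaw) -0.4992 rows>=3.9/2.7 q7 47.5
```

Emit:
carry_out --pt "-5 -2.4 -0.5" --pt "-10 -4.8 -0.8" --pt "-15 -7.2 -0.8" --pt "-19 -9 -0.8" --pt "-22.1 -10.5 -0.5" --turn '[-0.1, -0.2, -0.3, -0.4, -0.5]' --gripper '[0.5, 0.5, 0.5, 0.5, 0.5]'

```text
time_s: 30.75
tool_pos: [0.5316, 0.005, 0.2376]
tool_rot: [-179.9, 0.1, 110.1]
force: [0.2, -0.5, -2.8]
grip_width: 0.064
```

Emit:
carry_out --pt "0 0 0" --pt "0 0 0" --pt "0 0 0" --pt "0 0 0" --turn '[0, 0, 0, 0]' --gripper '[0.5, 0.5, 0.5, 0.5]'

```text
time_s: 31.25
tool_pos: [0.5335, 0.0079, 0.2376]
tool_rot: [180.0, -0.0, 110.1]
force: [0.3, -0.2, -4.3]
grip_width: 0.0639
```

```bash
python3 held.py w12.png .0155
```

```text
[140.9 140.9 140.9 140.9 141.  141.8 140.9 141.5 141.7 141.8 142.8 127.9
 128.7 129.5 130.1] 140.8931 -0.06041923021580247
t=31.30 pos [0.5334 0.0077 0.2375] yaw 110.11 -> shift cm [-0.02, -0.16, 17.75] turn(rad, tool z down so neg yaw) 0.0018 rows>=2.8/0.0 q7 100.2
```

View pics/w12.png

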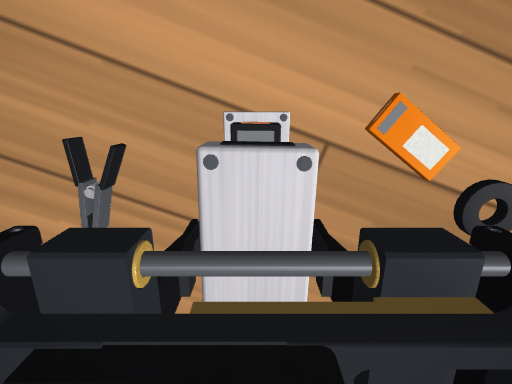

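```bash
python3 - <<'E'
from h import *
im=np.load('pics/w12.png.npy').astype(float).mean(2); c=get_calibration('wrist');o=telemetry.get_obs()
for x in (213,220,300,306): print(x,im[134:156,x].astype(int))
a=np.radians(o['tool_rot'][2]); ty=np.array([np.sin(a),-np.cos(a)])
for r in (142,144,146,148):
  print(r,[((unproj(c,[255,r],o['tool_pos'][2]+t)[0][:2]-o['tool_pos'][:2])@ty).round(4) for t in (.0155,.012)])
E
```

```text
213 [120 120 121 120 121 120 118 104  92  93  94  93 115 145 167 178 187 197
 208 207 169  81]
220 [120 120 121 120 120 121 120 105  90  43  50  96 115 141 160 168 178 186
 197 197 197 197]
300 [ 97 108 119 122 123 123 125 125 124  95  95  95  97 102 136 169 178 190
 201 212 217 217]
306 [ 73  82  93 104 116 121 122 123 124 103  95  96  96 100 133 163 175 184
 194 203 210 207]
142 [np.float64(-0.06), np.float64(-0.0596)]
144 [np.float64(-0.059), np.float64(-0.0586)]
146 [np.float64(-0.058), np.float64(-0.0576)]
148 [np.float64(-0.057), np.float64(-0.0566)]
```

Emit:
carry_out --pt "0 -0.4 4" --pt "0 -0.5 8" --pt "0 -0.5 12" --pt "0 -0.5 14" --pt "0 -0.5 14" --turn '[-0.009, -0.009, -0.009, -0.009, -0.009]' --gripper '[0.5, 0.5, 0.5, 0.5, 0.5]'

```text
time_s: 31.92
tool_pos: [0.5278, 0.0053, 0.0967]
tool_rot: [-179.9, -0.1, 110.6]
force: [0.3, -0.1, -3.5]
grip_width: 0.0639
```

Emit:
carry_out --pt "0 0 0" --pt "0 0 0" --pt "0 0 0" --pt "0 0 0" --turn '[0, 0, 0, 0]' --gripper '[0.5, 0.5, 0.5, 0.5]'

```text
time_s: 32.42
tool_pos: [0.5288, 0.0047, 0.098]
tool_rot: [180.0, 0.0, 110.5]
force: [-0.1, -0.7, -3.5]
grip_width: 0.0637
```

```bash
python3 g.py .5285 .006 .0765 110.6
```

```text
t=32.42 pos [0.5288 0.0047 0.098 ] yaw 110.51 -> shift cm [0.13, 0.02, 2.15] turn(rad, tool z down so neg yaw) -0.0015 rows>=0.3/0.0 q7 94.5
```

Emit:
carry_out --pt "0.1 0 1" --pt "0.1 0 2.1" --pt "0.1 0 2.1" --pt "0.1 0 2.1" --pt "0.1 0 2.1" --turn '[0, 0, 0, 0, 0]' --gripper '[0.5, 0.5, 0.5, 0.5, 0.5]'

```text
time_s: 33.05
tool_pos: [0.5283, 0.0058, 0.0767]
tool_rot: [180.0, 0.0, 110.5]
force: [0.0, -0.4, -4.0]
grip_width: 0.0636
```

```bash
python3 g.py .5285 .006 .0746 110.5
```

```text
t=33.05 pos [0.5283 0.0058 0.0767] yaw 110.52 -> shift cm [0.01, 0.03, 0.21] turn(rad, tool z down so neg yaw) 0.0004 rows>=0.0/0.0 q7 93.1
```

Emit:
carry_out --pt "0 0 0.1" --pt "0 0 0.22" --pt "0 0 0.22" --pt "0 0 0.22" --turn '[0, 0, 0, 0]' --gripper '[0.5, 0.5, 0.5, 0.5]'

```text
time_s: 33.55
tool_pos: [0.5283, 0.0058, 0.0745]
tool_rot: [180.0, 0.0, 110.5]
force: [0.5, -0.1, -1.5]
grip_width: 0.0639
```

Weight is partly transferred. Lowering another 0.3 mm, then releasing.

Emit:
carry_out --pt "0 0 0.03" --pt "0 0 0.03" --pt "0 0 0.03" --pt "0 0 0.03" --pt "0 0 0.03" --turn '[0, 0, 0, 0, 0]' --gripper '[0.5, 1, 1, 1, 1]'

```text
time_s: 34.17
tool_pos: [0.5283, 0.0058, 0.0741]
tool_rot: [180.0, 0.0, 110.5]
force: [0.1, 0.4, 0.2]
grip_width: 0.086
```

Emit:
carry_out --pt "0 0 -2" --pt "0 0 -6" --pt "0 0 -11" --pt "0 3 -13" --pt "0 6 -13" --turn '[0, 0, 0, 0, 0]' --gripper '[1, 1, 1, 1, 1]'

```text
time_s: 34.8
tool_pos: [0.5868, 0.0267, 0.2084]
tool_rot: [179.7, 0.2, 110.4]
force: [0.6, -0.2, -0.2]
grip_width: 0.0868
```

Emit:
carry_out --pt "0 0 0" --pt "0 0 0" --pt "0 0 0" --turn '[0, 0, 0]' --gripper '[1, 1, 1]'

```text
time_s: 35.17
tool_pos: [0.5837, 0.0264, 0.2043]
tool_rot: [-180.0, 0.0, 110.5]
force: [-0.2, -0.1, -0.4]
grip_width: 0.0869
```

```bash
python3 - <<'E'
from h import *
c,im=snap('wrist','w13.png')
print(boxpoly(c,.5315,.006,20,.062,(.12,.064,.028)).round())
snap('scene','s2.png',(100,120,400,340),2.5)
go(.64,-.25,.3,95)
E
```

```text
[[225.  69.]
 [221.  64.]
 [288.  70.]
 [292.  65.]
 [227. 185.]
 [224. 192.]
 [284. 186.]
 [286. 193.]]
t=35.27 pos [0.5839 0.0264 0.2042] yaw 110.50 -> shift cm [-27.85, -4.42, -9.58] turn(rad, tool z down so neg yaw) 0.2705 rows>=4.8/1.4 q7 92.8
```

View pics/w13.png

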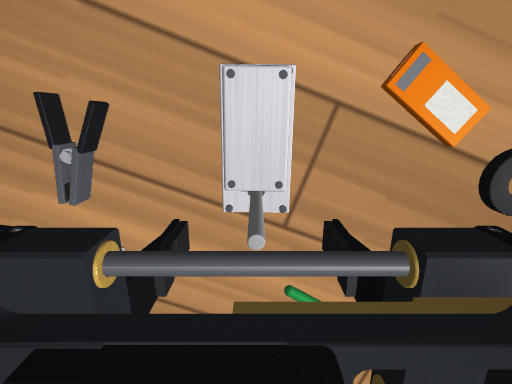

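View pics/s2.png

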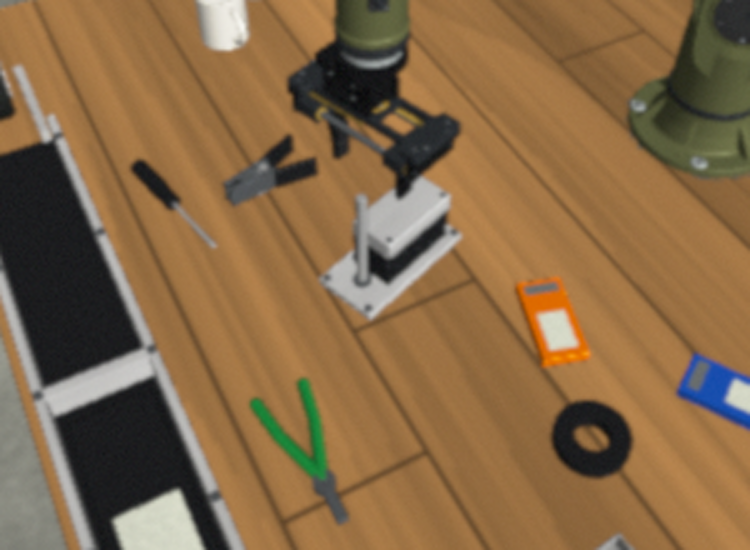

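The controller lies squarely on the stack: edges at 221–292 × 65–191, against a predicted 64–193. The post's top is at (257,242), and the clamp at about (67,155). Moving on to the clamp.

Emit:
carry_out --pt "-5 -0.6 -3" --pt "-11 -1.4 -3" --pt "-17 -2 -3" --pt "-22 -2.5 -3" --pt "-27 -3 -2" --turn '[0.05, 0.1, 0.16, 0.22, 0.27]' --gripper '[1, 1, 1, 1, 1]'

```text
time_s: 35.9
tool_pos: [0.6513, -0.2387, 0.2251]
tool_rot: [179.9, 0.1, 94.9]
force: [0.5, 0.0, -0.0]
grip_width: 0.0872
```

```bash
python3 g.py .65 -.205 .20 95; python3 - <<'E'
from h import *
E
```

```text
t=35.90 pos [ 0.6513 -0.2387  0.2251] yaw 94.90 -> shift cm [3.37, 0.16, 2.51] turn(rad, tool z down so neg yaw) -0.0017 rows>=0.7/0.0 q7 99.3
```

Emit:
carry_out --pt "3 3.5 2.5" --pt "3 3.8 2.5" --pt "3 3.8 2.5" --pt "3 3.8 2.5" --turn '[0, 0, 0, 0]' --gripper '[1, 1, 1, 1]'

```text
time_s: 36.4
tool_pos: [0.6859, -0.2044, 0.1999]
tool_rot: [180.0, 0.1, 95.0]
force: [0.4, 0.4, -0.8]
grip_width: 0.0868
```

```bash
python3 - <<'E'
from h import *
c,im=snap('wrist','w14.png')
cv2.imwrite('pics/w14z.png',cv2.resize(im[50:215,180:345],None,fx=3.6,fy=3.6,interpolation=cv2.INTER_CUBIC))
o=telemetry.get_obs();print(o['tool_pos'],o['tool_rot'])
E
```

```text
[ 0.68589971 -0.20447515  0.20001995] [1.79957854e+02 8.78798464e-02 9.49781740e+01]
```

View pics/w14.png

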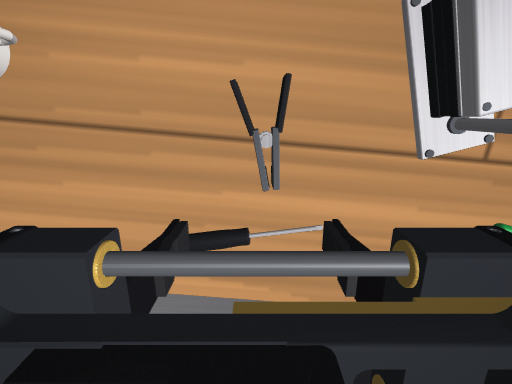

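View pics/w14z.png

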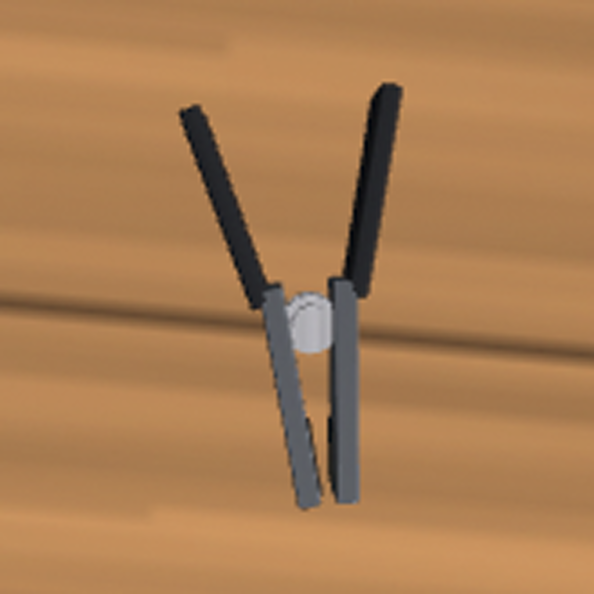

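```bash
python3 - <<'E'
from h import *
c=get_calibration('wrist')
def w(p,z=.034): return unproj(c,np.array(p)/3.6+[180,50],z)[:,:2]
H=w([[190,108],[392,88]]); J=w([[309,504],[346,500]]); hi=w([[310,330]],.036)
print('handle ends',H,'jaw tips',J,'hinge',hi)
hm=H.mean(0);jm=J.mean(0);d=jm-hm
yaw=np.degrees(np.arctan2(d[1],d[0]));print('mid yaw',yaw,'len',np.linalg.norm(d))
d/=np.linalg.norm(d)
print('hinge est from tips',jm-.060*d,'from handles',hm+.075*d)
E
```

```text
handle ends [[ 0.5801485  -0.23953051]
 [ 0.56919293 -0.17915834]] jaw tips [[ 0.70123196 -0.19125574]
 [ 0.69872306 -0.17893019]] hinge [[ 0.6430342  -0.19676304]]
mid yaw 10.953415615535835 len 0.1276319964626786
hinge est from tips [ 0.64107059 -0.19649361] from handles [ 0.64830437 -0.19509361]
```

The clamp lies with its hinge near (265,139), jaws down-image and handles up-image, at a world yaw of about 11°. I'll turn the hand half round so the wrist camera overlooks the jaws and the post.

Emit:
carry_out --pt "0 -2 0" --pt "0 -4 0" --pt "0 -6 0" --pt "0 -8 0" --pt "0 -9.2 0" --turn '[0.18, 0.36, 0.54, 0.72, 0.9]' --gripper '[1, 1, 1, 1, 1]'

```text
time_s: 37.08
tool_pos: [0.5933, -0.2126, 0.2]
tool_rot: [179.9, 0.0, 43.0]
force: [0.6, -0.7, -1.2]
grip_width: 0.0866
```

Emit:
carry_out --pt "0 0 0" --pt "0 0 0" --pt "0 0 0" --pt "0 0 0" --pt "0 0 0" --turn '[0.18, 0.36, 0.54, 0.72, 0.9]' --gripper '[1, 1, 1, 1, 1]'

```text
time_s: 37.7
tool_pos: [0.5942, -0.2122, 0.2]
tool_rot: [179.9, -0.1, -8.5]
force: [0.5, 0.2, 0.1]
grip_width: 0.0871
```

Emit:
carry_out --pt "0 0 0" --pt "0 0 0" --pt "0 0 0" --pt "0 0 0" --pt "0 0 0" --turn '[0.18, 0.36, 0.54, 0.72, 0.9]' --gripper '[1, 1, 1, 1, 1]'

```text
time_s: 38.33
tool_pos: [0.5942, -0.2121, 0.2]
tool_rot: [-180.0, -0.1, -60.0]
force: [-0.1, 0.5, -0.0]
grip_width: 0.0871
```

```bash
python3 g.py .592 -.206 .20 -79
```

```text
t=38.33 pos [ 0.5942 -0.2121  0.2   ] yaw -60.04 -> shift cm [-0.64, -0.11, -0.00] turn(rad, tool z down so neg yaw) 0.3309 rows>=0.1/1.8 q7 -48.2
```

Emit:
carry_out --pt "-0.6 -0.1 0" --pt "-0.6 -0.1 0" --pt "-0.6 -0.1 0" --pt "-0.6 -0.1 0" --pt "-0.6 -0.1 0" --turn '[0.17, 0.33, 0.33, 0.33, 0.33]' --gripper '[1, 1, 1, 1, 1]'

```text
time_s: 38.95
tool_pos: [0.5923, -0.206, 0.1992]
tool_rot: [-180.0, -0.0, -78.5]
force: [-0.1, 0.9, -0.1]
grip_width: 0.087
```

```bash
python3 - <<'E'
from h import *
go(.592,-.206,.05,-79)
c,im=snap('wrist','w15.png',(150,30,350,230),3)
E
```

```text
t=38.95 pos [ 0.5923 -0.206   0.1992] yaw -78.49 -> shift cm [-0.00, 0.03, 14.92] turn(rad, tool z down so neg yaw) 0.0090 rows>=2.4/0.0 q7 -66.5
```

View pics/w15.png

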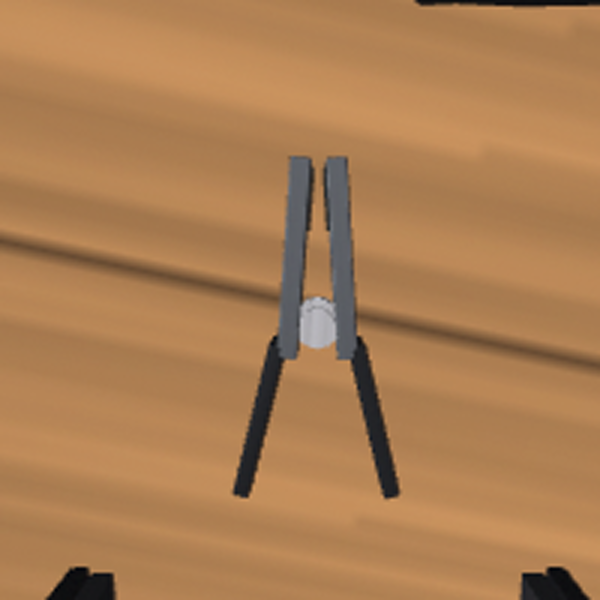

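```bash
python3 - <<'E'
from h import *
c=get_calibration('wrist')
def w(p,z=.034): return unproj(c,np.array(p)/3+[150,30],z)[:,:2]
H=w([[242,494],[391,494]]); J=w([[300,157],[337,157]]); hi=w([[318,318]],.036)
hm=H.mean(0);jm=J.mean(0);d=jm-hm
print(H,J,hi,'yaw',np.degrees(np.arctan2(d[1],d[0])),np.linalg.norm(d))
d/=np.linalg.norm(d); h=hm+d*(np.linalg.norm(d)*0)
g=hi[0]-.05*d; print('grip pt',g)
go(g[0],g[1],.0105,np.degrees(np.arctan2(d[1],d[0]))-90)
E
```

```text
[[ 0.56875218 -0.18088494]
 [ 0.58090156 -0.2403457 ]] [[ 0.69909761 -0.17903298]
 [ 0.70180057 -0.19222977]] [[ 0.64412677 -0.19700178]] yaw 11.248301880748839 0.1280825511840718
grip pt [ 0.59508722 -0.20675484]
t=39.00 pos [ 0.5923 -0.2059  0.1991] yaw -78.50 -> shift cm [0.14, -0.26, 18.86] turn(rad, tool z down so neg yaw) 0.0044 rows>=3.0/0.0 q7 -66.5
```

Emit:
carry_out --pt "0.1 -0.25 5" --pt "0.1 -0.25 10" --pt "0.1 -0.25 14" --pt "0.1 -0.25 14" --pt "0.1 -0.25 14" --turn '[0, 0, 0, 0, 0]' --gripper '[1, 1, 1, 1, 1]'

```text
time_s: 39.62
tool_pos: [0.5962, -0.2065, 0.0608]
tool_rot: [-179.9, -0.1, -78.5]
force: [-0.7, 0.2, 0.7]
grip_width: 0.0869
```

Emit:
carry_out --pt "0 0 0" --pt "0 0 0" --pt "0 0 0" --turn '[0, 0, 0]' --gripper '[1, 1, 1]'

```text
time_s: 40.0
tool_pos: [0.5954, -0.2064, 0.0599]
tool_rot: [-179.9, -0.1, -78.6]
force: [-0.3, -0.1, 0.8]
grip_width: 0.0869
```

```bash
python3 g.py .595 -.2067 .0105 -78.7
```

```text
t=40.00 pos [ 0.5954 -0.2064  0.0599] yaw -78.55 -> shift cm [0.02, 0.05, 4.94] turn(rad, tool z down so neg yaw) 0.0026 rows>=0.8/0.0 q7 -68.7
```

Emit:
carry_out --pt "0 0 2.5" --pt "0 0 4.7" --pt "0 0 4.8" --pt "0 0 4.8" --pt "0 0 4.8" --turn '[0, 0, 0, 0, 0]' --gripper '[1, 1, 1, 1, 1]'

```text
time_s: 40.62
tool_pos: [0.5957, -0.2064, 0.0122]
tool_rot: [-179.9, -0.1, -78.6]
force: [0.1, 0.6, 0.0]
grip_width: 0.0871
```

Emit:
carry_out --pt "0 0 0" --pt "0 0 0" --pt "0 0 0" --pt "0 0 0" --pt "0 0 0" --turn '[0, 0, 0, 0, 0]' --gripper '[0.7, 0.6, 0.5, 0.4, 0.3]' --squeeze 30

```text
time_s: 41.25
tool_pos: [0.5949, -0.2062, 0.0111]
tool_rot: [180.0, -0.0, -78.6]
force: [-0.4, -0.4, 0.4]
grip_width: 0.045
```

Emit:
carry_out --pt "0 0 0" --pt "0 0 0" --pt "0 0 0" --turn '[0, 0, 0]' --gripper '[0.3, 0.3, 0.3]'

```text
time_s: 41.62
tool_pos: [0.5951, -0.2061, 0.0112]
tool_rot: [-180.0, 0.0, -78.5]
force: [-0.6, -0.0, 2.1]
grip_width: 0.0324
```

```bash
python3 - <<'E'
from h import *
c,im=snap('wrist','w16.png'); o=telemetry.get_obs(); print(o['tool_pos'],o['tool_rot'],o['grip_width'],o['force'])
E
```

```text
[ 0.59506552 -0.20606854  0.0111554 ] [-1.79996330e+02  4.19990410e-03 -7.85512074e+01] 0.03244303409132852 [0.45311202 1.40063063 2.00960232]
```

View pics/w16.png

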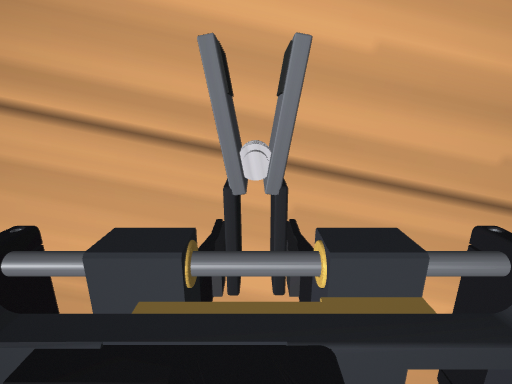

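The clamp is fully squeezed (32 mm) and symmetric about column 256, with its jaws open at (208–305, 35). Lifting it.

Emit:
carry_out --pt "0 0 -2" --pt "0 0 -7" --pt "0 0 -13" --pt "0 0 -19" --pt "0 0 -24" --turn '[0, 0, 0, 0, 0]' --gripper '[0.3, 0.3, 0.3, 0.3, 0.3]'

```text
time_s: 42.3
tool_pos: [0.5952, -0.2063, 0.2552]
tool_rot: [-179.9, -0.1, -78.5]
force: [0.6, -0.2, -1.9]
grip_width: 0.0323
```

```bash
python3 g.py .5158 .0021 .25 -70.05
```

```text
t=42.30 pos [ 0.5952 -0.2063  0.2552] yaw -78.54 -> shift cm [-22.00, 3.64, 0.52] turn(rad, tool z down so neg yaw) -0.1483 rows>=3.6/0.8 q7 -66.2
```

Emit:
carry_out --pt "-5 0.9 0" --pt "-10 1.8 0" --pt "-15 2.6 0" --pt "-19 3.2 0.2" --pt "-22 3.6 0.4" --turn '[-0.03, -0.06, -0.09, -0.12, -0.15]' --gripper '[0.3, 0.3, 0.3, 0.3, 0.3]'

```text
time_s: 42.92
tool_pos: [0.5154, 0.0042, 0.2481]
tool_rot: [-179.9, -0.1, -69.8]
force: [0.7, 0.5, -1.1]
grip_width: 0.0323
```

Emit:
carry_out --pt "0 0 0" --pt "0 0 0" --pt "0 0 0" --pt "0 0 0" --turn '[0, 0, 0, 0]' --gripper '[0.3, 0.3, 0.3, 0.3]'

```text
time_s: 43.42
tool_pos: [0.5163, 0.0013, 0.2469]
tool_rot: [180.0, 0.0, -70.1]
force: [0.8, 0.1, -1.4]
grip_width: 0.0323
```

```bash
python3 - <<'E'
from h import *
go(.5158,.0021,.2,-70.05)
c,im=snap('wrist','w17.png')
ex=np.array([np.cos(np.radians(19.95)),np.sin(np.radians(19.95))]);ey=np.array([-ex[1],ex[0]])
p=.5775*ex-.1740*ey
print(p,proj(c,[[p[0],p[1],.17]]))
E
```

```text
t=43.42 pos [0.5163 0.0013 0.2469] yaw -70.06 -> shift cm [-0.09, 0.02, 4.69] turn(rad, tool z down so neg yaw) -0.0001 rows>=0.8/0.0 q7 -74.3
[0.60221344 0.0334846 ] [[252.91340231  94.5483689 ]]
```

View pics/w17.png

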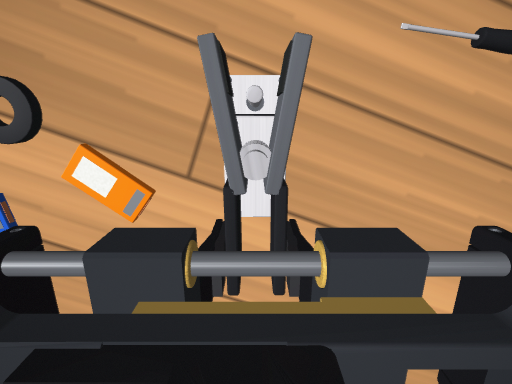

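The post's top at (255,92) is centred between the open jaws (midline at column 256). Lowering in stages.

Emit:
carry_out --pt "0 0 2.5" --pt "0 0 5" --pt "0 0 5" --pt "0 0 5" --turn '[0, 0, 0, 0]' --gripper '[0.3, 0.3, 0.3, 0.3]'

```text
time_s: 43.98
tool_pos: [0.5167, 0.0022, 0.198]
tool_rot: [-179.9, -0.0, -70.0]
force: [0.1, 0.3, -0.9]
grip_width: 0.0324
```

```bash
python3 - <<'E'
from h import *
go(.5158,.0021,.11,-70.05)
c,im=snap('wrist','w18.png')
E
```

```text
t=43.98 pos [0.5167 0.0022 0.198 ] yaw -69.97 -> shift cm [-0.02, 0.09, 8.80] turn(rad, tool z down so neg yaw) 0.0013 rows>=1.4/0.0 q7 -75.1
```

View pics/w18.png

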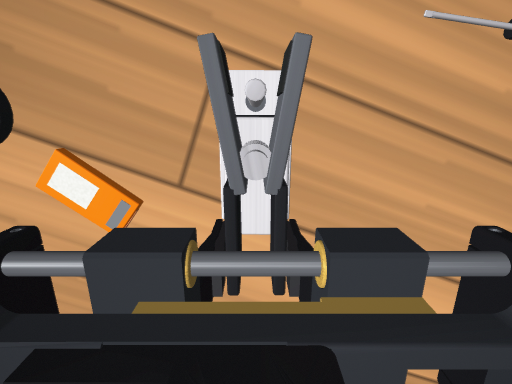

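Emit:
carry_out --pt "0 0 2" --pt "0 0 4" --pt "0 0 6" --pt "0 0 8" --pt "0 0 8" --turn '[0, 0, 0, 0, 0]' --gripper '[0.3, 0.3, 0.3, 0.3, 0.3]'

```text
time_s: 44.65
tool_pos: [0.5156, 0.0022, 0.1168]
tool_rot: [179.9, 0.0, -70.0]
force: [0.9, 1.1, -1.4]
grip_width: 0.0325
```

Emit:
carry_out --pt "0 0 0" --pt "0 0 0" --pt "0 0 0" --turn '[0, 0, 0]' --gripper '[0.3, 0.3, 0.3]'

```text
time_s: 45.02
tool_pos: [0.5166, 0.0022, 0.1179]
tool_rot: [-179.9, -0.0, -70.0]
force: [0.6, 0.2, -1.2]
grip_width: 0.0327
```

```bash
python3 - <<'E'
from h import *
go(.5158,.0021,.1016,-70.05)
c,im=snap('wrist','w19.png')
E
```

```text
t=45.02 pos [0.5166 0.0022 0.1179] yaw -69.96 -> shift cm [-0.01, 0.08, 1.63] turn(rad, tool z down so neg yaw) 0.0015 rows>=0.3/0.0 q7 -77.3
```

View pics/w19.png

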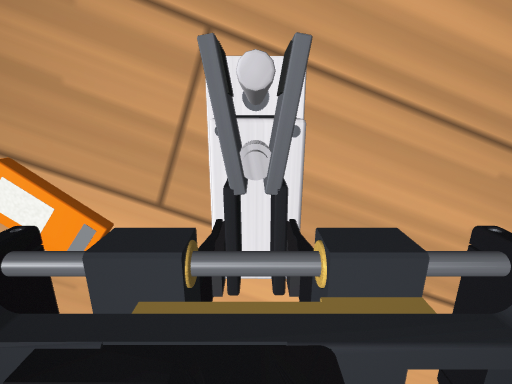

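Emit:
carry_out --pt "0 0 0.8" --pt "0 0 1.5" --pt "0 0 1.5" --pt "0 0 1.5" --turn '[0, 0, 0, 0]' --gripper '[0.3, 0.3, 0.3, 0.3]'

```text
time_s: 45.58
tool_pos: [0.5158, 0.0023, 0.1017]
tool_rot: [180.0, 0.0, -70.0]
force: [-0.2, -0.1, -1.3]
grip_width: 0.0325
```

Emit:
carry_out --pt "0 0 0.15" --pt "0 0 0.15" --pt "0 0 0.15" --turn '[0, 0, 0]' --gripper '[0.3, 0.3, 0.3]'

```text
time_s: 45.95
tool_pos: [0.5161, 0.0023, 0.101]
tool_rot: [-180.0, -0.0, -70.0]
force: [-2.6, -0.6, 3.3]
grip_width: 0.0324
```

Contact (+3.3 N). Opening slowly to let the clamp clip onto the post.

Emit:
carry_out --pt "0 0 0" --pt "0 0 0" --pt "0 0 0" --pt "0 0 0" --pt "0 0 0" --turn '[0, 0, 0, 0, 0]' --gripper '[0.42, 0.48, 0.54, 0.6, 0.7]'

```text
time_s: 46.58
tool_pos: [0.5163, 0.0025, 0.1007]
tool_rot: [-180.0, -0.0, -70.0]
force: [0.7, 0.2, 0.2]
grip_width: 0.056
```

Emit:
carry_out --pt "0 0 0" --pt "0 0 0" --pt "0 0 0" --pt "0 0 0" --pt "0 0 0" --turn '[0, 0, 0, 0, 0]' --gripper '[0.85, 0.95, 1, 1, 1]'

```text
time_s: 47.2
tool_pos: [0.516, 0.0023, 0.1005]
tool_rot: [180.0, 0.0, -70.0]
force: [-0.1, 0.5, 0.4]
grip_width: 0.0867
```

```bash
python3 - <<'E'
from h import *
o=telemetry.get_obs(); print(o['grip_width'],o['force'],o['tool_pos'])
c,im=snap('wrist','w20.png')
E
```

```text
0.08667827721350232 [-0.05205821  0.54033479  0.41987778] [0.5159993  0.00227956 0.10052541]
```

View pics/w20.png

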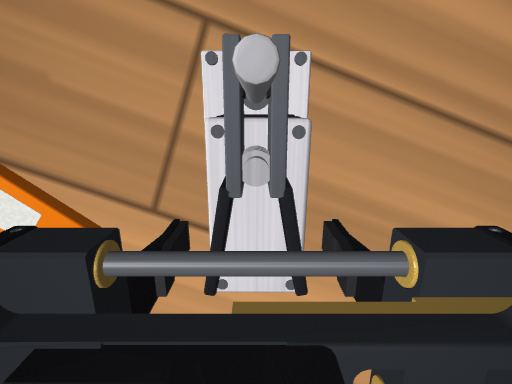

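The clamp is clipped on the post with its jaws parallel at (232,·) and (279,·), and the fingers are clear. Retreating straight up and checking.

Emit:
carry_out --pt "0 0 -1" --pt "0 0 -4" --pt "0 0 -9" --pt "0 0 -15" --pt "0 0 -18" --turn '[0, 0, 0, 0, 0]' --gripper '[1, 1, 1, 1, 1]'

```text
time_s: 47.88
tool_pos: [0.5173, 0.0026, 0.2851]
tool_rot: [-179.7, -0.2, -69.9]
force: [0.1, 0.0, 0.1]
grip_width: 0.0869
```

Emit:
carry_out --pt "6 0 0" --pt "12 0 0" --pt "18 0 0" --pt "24 0 0" --pt "24 0 0" --turn '[0, 0, 0, 0, 0]' --gripper '[1, 1, 1, 1, 1]'

```text
time_s: 48.5
tool_pos: [0.5976, -0.2301, 0.2795]
tool_rot: [179.9, -0.1, -70.5]
force: [-0.7, 0.6, -0.7]
grip_width: 0.0872
```

```bash
python3 - <<'E'
from h import *
c,im=snap('scene','s3.png',(100,120,400,340),2.5)
c,im=snap('top','t3.png',(80,110,390,270),2.5)
c,im=snap('wrist','w21.png')
o=telemetry.get_obs(); print(o['force'],o['tool_pos'],o['time_s'])
E
```

```text
[ 0.45047764  1.04332771 -0.79057667] [ 0.59847381 -0.22174759  0.280973  ] 48.65
```

View pics/s3.png

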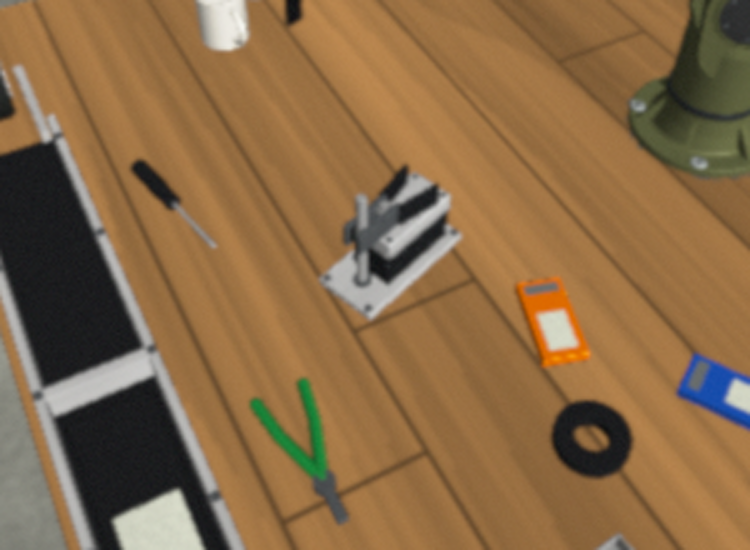

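View pics/t3.png

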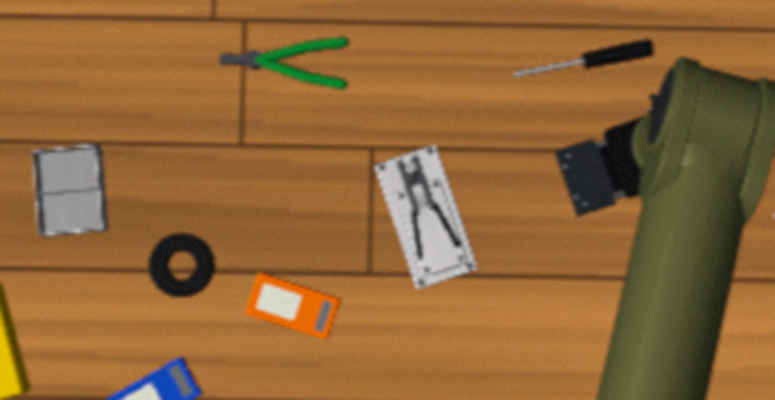

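View pics/w21.png

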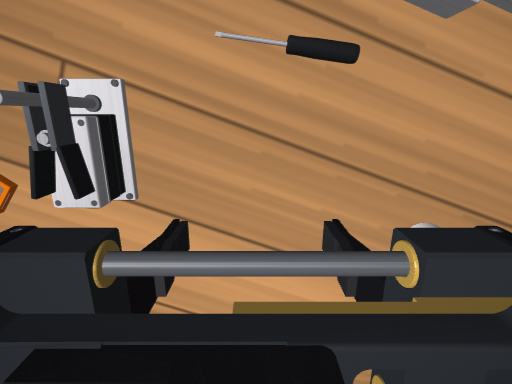

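All views agree: the stack is square on the pad, with the clamp flat on the controller and around the post. The pliers, driver, tape and look-alikes are where they were, and there is no fourth black module. Handing in.

```bash
python3 -c "
from cell import sign_off; print(sign_off())"
```

```text
the job is handed in; nothing more can be done
None
```

The pack is built and handed in at about 49 s. The three black modules that were there are stacked on the pad with the controller on top. The clamp was lowered over the post fully open, then released onto it.

**Stack position:** By wrist-camera fits, the modules lie within about 2 mm of the pad's centre and 1° of its direction. The first module is the worst, about 1.5 mm towards the post. The controller's outline matched its prediction to about 2 px, by eye only.

**Clamp:** The last pictures show its jaws on either side of the post and parallel. It lies flat on the controller and is clear of the gripper, with no contact force left on the tool.

**Knocked controller:** The controller was knocked about 5 cm against the pliers during the run. I found it again and picked it up from there. The pliers and the other things looked unmoved in the last pictures.

**Disagreements between checks:** The cameras and the arm's own position differed by 1 to 2.5 mm, which is about what the calibration allows. While the controller was held, its offset in the gripper read 1.9 mm by one measure and 3.7 mm by another, so I placed it in between.

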